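# Build up a valve manifold on its tie rod

### The job

Build up the valve manifold in the assembly fixture: swing the keeper out of the way, stand every valve block upright in the fixture with its bore in line, packed side by side and pushed up against the back fence and the far end stop. Then thread the tie rod from the keeper end through both ears and all the blocks until its head is fully home against the ear, and swing the keeper shut behind the head. Do not knock over the glass beaker.

Things in the scene. Friction and masses are not known exactly. Their poses are not given: they have to be found in the camera images.
- fixture: Fixed steel assembly fixture, turned by 17 to 29 degrees. Origin under its centre on the worktop; x points away from the robot, y along the bore, z up. Base 74 x 140 x 8 mm (x, y, z). Blocks stand between its two ears in a pocket 120 mm long (y = -60 to +60 mm), floor at z = 8 mm, open at the front (-x) and the top.
- fence (a point): Middle of the face of the back fence, at (20, 0, 12) mm in the fixture. The fence runs along y, 12 mm thick, top at z = 16 mm. A block at home against it is centred on x = 0.
- end_stop (a point): The end stop: foot of the inner face of the far (+y) ear, at (0, 60, 8) mm in the fixture. The first block, against it, is centred on y = +46 mm, the next on +18, then -10 and -38 mm.
- bore_mouth (a point): Centre of the bore's mouth on the outer face of the -y ear, at (0, -70, 28) mm in the fixture; the rod enters here, moving along the fixture's +y. Both ears (y = +60 to +70 and -60 to -70 mm) are 10 mm thick, 44 mm wide, tops at z = 44 mm, with a 14 mm bore along y at x = 0, z = 28 mm.
- keeper (a joint): Angle of the keeper (rad): 0 shut (stop), grows to 1.75 (stop) as it swings out, clockwise seen from above, towards the fixture's -y and then -x. A low arm (top at z = 15 mm) on a vertical pivot carries an upright round post, 12 mm in diameter, top at z = 72 mm, 67 mm from the pivot. Friction about 1 N at the post; stays where it is left. Beyond about 1.1 it is out of the rod's way.
- keeper_post (a point): On the axis of the keeper's post, 14 mm below its top (58 mm above the worktop). Shut, the post stands on the bore axis at y = -119 mm in the fixture, 7 mm behind the seated rod head.
- keeper_pivot (a point): On the keeper's pivot axis, at the height of keeper_post; (-50, -74) mm in the fixture.
- rod_head (a point): Centre of the square head of the steel tie rod; x points along the rod to its tip. Head 36 mm long (x), 18 x 18 mm; stem 11 mm in diameter, 148 mm long from the head's face to the tip, its last 10 mm tapered to 5 mm. 90 g. Lies on the worktop on head and tip, so it dips 1 to 3 degrees towards the tip. Fully home, this centre is at y = -88 mm in the fixture, z = 28 mm.
- rod_tip (a point): Centre of the rod's tip, 166 mm from rod_head along its x.
- beaker: Empty small glass beaker, 46 mm in diameter, 58 mm tall, origin under its centre; stands behind the blocks, not part of the job.
- block_0_mid (a point): Centre of a loose aluminium valve block on a thin steel sole, 40 x 28 x 34 mm (its own x, y, z), 120 g; all alike. Stands upright, z up; a 14 mm bore runs through it along its y, at x = 0, 3 mm above this centre. A brass port 5 mm high marks the top. Home, this centre is 25 mm above the worktop. Either way round will do. Three or four blocks are present; one may already stand loosely in the pocket.
- block_1_mid (a point): Centre of a loose aluminium valve block on a thin steel sole, 40 x 28 x 34 mm (its own x, y, z), 120 g; all alike. Stands upright, z up; a 14 mm bore runs through it along its y, at x = 0, 3 mm above this centre. A brass port 5 mm high marks the top. Home, this centre is 25 mm above the worktop. Either way round will do. Three or four blocks are present; one may already stand loosely in the pocket.
- block_2_mid (a point): Centre of a loose aluminium valve block on a thin steel sole, 40 x 28 x 34 mm (its own x, y, z), 120 g; all alike. Stands upright, z up; a 14 mm bore runs through it along its y, at x = 0, 3 mm above this centre. A brass port 5 mm high marks the top. Home, this centre is 25 mm above the worktop. Either way round will do. Three or four blocks are present; one may already stand loosely in the pocket.
- block_3_mid (a point): Centre of a loose aluminium valve block on a thin steel sole, 40 x 28 x 34 mm (its own x, y, z), 120 g; all alike. Stands upright, z up; a 14 mm bore runs through it along its y, at x = 0, 3 mm above this centre. A brass port 5 mm high marks the top. Home, this centre is 25 mm above the worktop. Either way round will do. Three or four blocks are present; one may already stand loosely in the pocket.
Things that resemble listed ones, but are neither listed nor needed, are in the scene too. Leave any brown, orange or turquoise look-alike of the part that bears block_3_mid alone.

How it is judged:
On the way, in this order (a step that is already met when the one before it is completed fails the run):
1. every block stands in the pocket, packed and against fence and end stop (x of block_0_mid in the frame of fixture between -0.003 and 0.003 m and z of block_0_mid in the frame of fixture between 0.022 and 0.028 m and angle between each of block_0_mid, block_1_mid, block_2_mid, block_3_mid's own z axis and vertical below 0.06 rad and angle between the y axis of each of block_0_mid, block_1_mid, block_2_mid, block_3_mid and the y axis of fixture, either way round below 0.08 rad and (y of block_0_mid in the frame of fixture between 0.043 and 0.049 m or (y of block_0_mid in the frame of fixture between 0.014 and 0.022 m and distance between block_0_mid and block_1_mid below 0.032 m) or (y of block_0_mid in the frame of fixture between 0.014 and 0.022 m and distance between block_0_mid and block_2_mid below 0.032 m) or (y of block_0_mid in the frame of fixture between 0.014 and 0.022 m and distance between block_0_mid and block_3_mid below 0.032 m) or (y of block_0_mid in the frame of fixture between -0.015 and -0.005 m and distance between block_0_mid and block_1_mid below 0.032 m) or (y of block_0_mid in the frame of fixture between -0.015 and -0.005 m and distance between block_0_mid and block_2_mid below 0.032 m) or (y of block_0_mid in the frame of fixture between -0.015 and -0.005 m and distance between block_0_mid and block_3_mid below 0.032 m) or (y of block_0_mid in the frame of fixture between -0.044 and -0.032 m and distance between block_0_mid and block_1_mid below 0.032 m) or (y of block_0_mid in the frame of fixture between -0.044 and -0.032 m and distance between block_0_mid and block_2_mid below 0.032 m) or (y of block_0_mid in the frame of fixture between -0.044 and -0.032 m and distance between block_0_mid and block_3_mid below 0.032 m)) and x of block_1_mid in the frame of fixture between -0.003 and 0.003 m and z of block_1_mid in the frame of fixture between 0.022 and 0.028 m and (y of block_1_mid in the frame of fixture between 0.043 and 0.049 m or (y of block_1_mid in the frame of fixture between 0.014 and 0.022 m and distance between block_1_mid and block_0_mid below 0.032 m) or (y of block_1_mid in the frame of fixture between 0.014 and 0.022 m and distance between block_1_mid and block_2_mid below 0.032 m) or (y of block_1_mid in the frame of fixture between 0.014 and 0.022 m and distance between block_1_mid and block_3_mid below 0.032 m) or (y of block_1_mid in the frame of fixture between -0.015 and -0.005 m and distance between block_1_mid and block_0_mid below 0.032 m) or (y of block_1_mid in the frame of fixture between -0.015 and -0.005 m and distance between block_1_mid and block_2_mid below 0.032 m) or (y of block_1_mid in the frame of fixture between -0.015 and -0.005 m and distance between block_1_mid and block_3_mid below 0.032 m) or (y of block_1_mid in the frame of fixture between -0.044 and -0.032 m and distance between block_1_mid and block_0_mid below 0.032 m) or (y of block_1_mid in the frame of fixture between -0.044 and -0.032 m and distance between block_1_mid and block_2_mid below 0.032 m) or (y of block_1_mid in the frame of fixture between -0.044 and -0.032 m and distance between block_1_mid and block_3_mid below 0.032 m)) and x of block_2_mid in the frame of fixture between -0.003 and 0.003 m and z of block_2_mid in the frame of fixture between 0.022 and 0.028 m and (y of block_2_mid in the frame of fixture between 0.043 and 0.049 m or (y of block_2_mid in the frame of fixture between 0.014 and 0.022 m and distance between block_2_mid and block_0_mid below 0.032 m) or (y of block_2_mid in the frame of fixture between 0.014 and 0.022 m and distance between block_2_mid and block_1_mid below 0.032 m) or (y of block_2_mid in the frame of fixture between 0.014 and 0.022 m and distance between block_2_mid and block_3_mid below 0.032 m) or (y of block_2_mid in the frame of fixture between -0.015 and -0.005 m and distance between block_2_mid and block_0_mid below 0.032 m) or (y of block_2_mid in the frame of fixture between -0.015 and -0.005 m and distance between block_2_mid and block_1_mid below 0.032 m) or (y of block_2_mid in the frame of fixture between -0.015 and -0.005 m and distance between block_2_mid and block_3_mid below 0.032 m) or (y of block_2_mid in the frame of fixture between -0.044 and -0.032 m and distance between block_2_mid and block_0_mid below 0.032 m) or (y of block_2_mid in the frame of fixture between -0.044 and -0.032 m and distance between block_2_mid and block_1_mid below 0.032 m) or (y of block_2_mid in the frame of fixture between -0.044 and -0.032 m and distance between block_2_mid and block_3_mid below 0.032 m)) and x of block_3_mid in the frame of fixture between -0.003 and 0.003 m and z of block_3_mid in the frame of fixture between 0.022 and 0.028 m and (y of block_3_mid in the frame of fixture between 0.043 and 0.049 m or (y of block_3_mid in the frame of fixture between 0.014 and 0.022 m and distance between block_3_mid and block_0_mid below 0.032 m) or (y of block_3_mid in the frame of fixture between 0.014 and 0.022 m and distance between block_3_mid and block_1_mid below 0.032 m) or (y of block_3_mid in the frame of fixture between 0.014 and 0.022 m and distance between block_3_mid and block_2_mid below 0.032 m) or (y of block_3_mid in the frame of fixture between -0.015 and -0.005 m and distance between block_3_mid and block_0_mid below 0.032 m) or (y of block_3_mid in the frame of fixture between -0.015 and -0.005 m and distance between block_3_mid and block_1_mid below 0.032 m) or (y of block_3_mid in the frame of fixture between -0.015 and -0.005 m and distance between block_3_mid and block_2_mid below 0.032 m) or (y of block_3_mid in the frame of fixture between -0.044 and -0.032 m and distance between block_3_mid and block_0_mid below 0.032 m) or (y of block_3_mid in the frame of fixture between -0.044 and -0.032 m and distance between block_3_mid and block_1_mid below 0.032 m) or (y of block_3_mid in the frame of fixture between -0.044 and -0.032 m and distance between block_3_mid and block_2_mid below 0.032 m))), for 0.2 s.
2. the tie rod is through both ears and all blocks, head home (x of block_0_mid in the frame of fixture between -0.004 and 0.004 m and z of block_0_mid in the frame of fixture between 0.022 and 0.028 m and angle between each of block_0_mid, block_1_mid, block_2_mid, block_3_mid's own z axis and vertical below 0.06 rad and angle between the y axis of each of block_0_mid, block_1_mid, block_2_mid, block_3_mid and the y axis of fixture, either way round below 0.08 rad and (y of block_0_mid in the frame of fixture between 0.042 and 0.05 m or (y of block_0_mid in the frame of fixture between 0.013 and 0.023 m and distance between block_0_mid and block_1_mid below 0.032 m) or (y of block_0_mid in the frame of fixture between 0.013 and 0.023 m and distance between block_0_mid and block_2_mid below 0.032 m) or (y of block_0_mid in the frame of fixture between 0.013 and 0.023 m and distance between block_0_mid and block_3_mid below 0.032 m) or (y of block_0_mid in the frame of fixture between -0.016 and -0.004 m and distance between block_0_mid and block_1_mid below 0.032 m) or (y of block_0_mid in the frame of fixture between -0.016 and -0.004 m and distance between block_0_mid and block_2_mid below 0.032 m) or (y of block_0_mid in the frame of fixture between -0.016 and -0.004 m and distance between block_0_mid and block_3_mid below 0.032 m) or (y of block_0_mid in the frame of fixture between -0.045 and -0.031 m and distance between block_0_mid and block_1_mid below 0.032 m) or (y of block_0_mid in the frame of fixture between -0.045 and -0.031 m and distance between block_0_mid and block_2_mid below 0.032 m) or (y of block_0_mid in the frame of fixture between -0.045 and -0.031 m and distance between block_0_mid and block_3_mid below 0.032 m)) and x of block_1_mid in the frame of fixture between -0.004 and 0.004 m and z of block_1_mid in the frame of fixture between 0.022 and 0.028 m and (y of block_1_mid in the frame of fixture between 0.042 and 0.05 m or (y of block_1_mid in the frame of fixture between 0.013 and 0.023 m and distance between block_1_mid and block_0_mid below 0.032 m) or (y of block_1_mid in the frame of fixture between 0.013 and 0.023 m and distance between block_1_mid and block_2_mid below 0.032 m) or (y of block_1_mid in the frame of fixture between 0.013 and 0.023 m and distance between block_1_mid and block_3_mid below 0.032 m) or (y of block_1_mid in the frame of fixture between -0.016 and -0.004 m and distance between block_1_mid and block_0_mid below 0.032 m) or (y of block_1_mid in the frame of fixture between -0.016 and -0.004 m and distance between block_1_mid and block_2_mid below 0.032 m) or (y of block_1_mid in the frame of fixture between -0.016 and -0.004 m and distance between block_1_mid and block_3_mid below 0.032 m) or (y of block_1_mid in the frame of fixture between -0.045 and -0.031 m and distance between block_1_mid and block_0_mid below 0.032 m) or (y of block_1_mid in the frame of fixture between -0.045 and -0.031 m and distance between block_1_mid and block_2_mid below 0.032 m) or (y of block_1_mid in the frame of fixture between -0.045 and -0.031 m and distance between block_1_mid and block_3_mid below 0.032 m)) and x of block_2_mid in the frame of fixture between -0.004 and 0.004 m and z of block_2_mid in the frame of fixture between 0.022 and 0.028 m and (y of block_2_mid in the frame of fixture between 0.042 and 0.05 m or (y of block_2_mid in the frame of fixture between 0.013 and 0.023 m and distance between block_2_mid and block_0_mid below 0.032 m) or (y of block_2_mid in the frame of fixture between 0.013 and 0.023 m and distance between block_2_mid and block_1_mid below 0.032 m) or (y of block_2_mid in the frame of fixture between 0.013 and 0.023 m and distance between block_2_mid and block_3_mid below 0.032 m) or (y of block_2_mid in the frame of fixture between -0.016 and -0.004 m and distance between block_2_mid and block_0_mid below 0.032 m) or (y of block_2_mid in the frame of fixture between -0.016 and -0.004 m and distance between block_2_mid and block_1_mid below 0.032 m) or (y of block_2_mid in the frame of fixture between -0.016 and -0.004 m and distance between block_2_mid and block_3_mid below 0.032 m) or (y of block_2_mid in the frame of fixture between -0.045 and -0.031 m and distance between block_2_mid and block_0_mid below 0.032 m) or (y of block_2_mid in the frame of fixture between -0.045 and -0.031 m and distance between block_2_mid and block_1_mid below 0.032 m) or (y of block_2_mid in the frame of fixture between -0.045 and -0.031 m and distance between block_2_mid and block_3_mid below 0.032 m)) and x of block_3_mid in the frame of fixture between -0.004 and 0.004 m and z of block_3_mid in the frame of fixture between 0.022 and 0.028 m and (y of block_3_mid in the frame of fixture between 0.042 and 0.05 m or (y of block_3_mid in the frame of fixture between 0.013 and 0.023 m and distance between block_3_mid and block_0_mid below 0.032 m) or (y of block_3_mid in the frame of fixture between 0.013 and 0.023 m and distance between block_3_mid and block_1_mid below 0.032 m) or (y of block_3_mid in the frame of fixture between 0.013 and 0.023 m and distance between block_3_mid and block_2_mid below 0.032 m) or (y of block_3_mid in the frame of fixture between -0.016 and -0.004 m and distance between block_3_mid and block_0_mid below 0.032 m) or (y of block_3_mid in the frame of fixture between -0.016 and -0.004 m and distance between block_3_mid and block_1_mid below 0.032 m) or (y of block_3_mid in the frame of fixture between -0.016 and -0.004 m and distance between block_3_mid and block_2_mid below 0.032 m) or (y of block_3_mid in the frame of fixture between -0.045 and -0.031 m and distance between block_3_mid and block_0_mid below 0.032 m) or (y of block_3_mid in the frame of fixture between -0.045 and -0.031 m and distance between block_3_mid and block_1_mid below 0.032 m) or (y of block_3_mid in the frame of fixture between -0.045 and -0.031 m and distance between block_3_mid and block_2_mid below 0.032 m)) and y of rod_head in the frame of fixture between -0.0915 and -0.0845 m and x of rod_head in the frame of fixture between -0.0035 and 0.0035 m and z of rod_head in the frame of fixture between 0.0245 and 0.0315 m and x of rod_tip in the frame of fixture between -0.0035 and 0.0035 m and z of rod_tip in the frame of fixture between 0.0245 and 0.0315 m and y of rod_tip in the frame of fixture above 0.073 m), for 0.2 s.
At the end, for the whole second after the job is handed in: Every block present stands upright in the pocket within 4 mm of its place against the fence (x) and, packed from the end stop, within 4 to 7 mm of its place along y; the rod lies in the bore within 3.5 mm with its head's centre within 3.5 mm of home; the keeper is shut (below 0.15 rad); all at rest (all of step 2 and value of joint keeper below 0.15 rad and linear speed of rod below 0.02 m/s); the robot touches nothing.
It fails at once if the beaker is knocked over (angle between beaker's own z axis and vertical above 0.6 rad).
Of block_0, block_1, block_2, block_3 only 3 to 4 are there at a start; the rules pass over those that are not, and their reading is None.
At some moment in a run one of block_0, block_1, block_2, block_3 may be knocked a few centimetres aside while the robot is not near it.
It also fails if it takes over 208 s, if anything falls off the work surface, if the arm or the gripper's body presses on something with over 40 N, if the wrist force passes 120 N, or if a joint passes its speed limit or range.

### The arm

A 6-joint arm with a two-finger parallel gripper is mounted at the origin on a cart in front of the work surface, level with it; the furniture and walls round the work are solid. World frame = base frame: x ahead of the robot, y to its left, z up, the work surface at z = 0. Lengths are in m, angles in rad, forces in N, time in s.
With the tool pointing down it reaches from about 0.3 to 0.875 m from the base axis. Payload 6.4 kg.
Tool frame: the origin (TCP) lies between the finger pads; the fingertips stand 8 mm ahead of it and the grasp point (between the pads) lies 11 mm behind it; z points along the fingers, y is the direction in which the jaws open and shut (so a half turn about z gives the same grasp; the last joint's range is limited). The gripper opens to 85 mm and grips with 20 to 120 N. Pads are 22 mm wide; open, the fingers measure 114 mm over their backs; the gripper's body (76 mm by 85 mm) begins 54 mm behind the grasp point. The pads swing forward as they close: fully open they stand 13 mm farther back than shut.
Start: joints at [-1.447, 0.181, 1.607, -0, 1.354, -0.206], TCP at [0.186, -0.544, 0.239] pointing down, gripper open.
Joint ranges: [-2.99, 2.99], [-0.89, 2.07], [0.3, 2.58], [-1.14, 4.28], [0, 2.63], [-3.12, 3.12]. Speed limits (rad/s): [2.57, 2.57, 3.01, 3.14, 3.14, 3.14].

### API

Orientations are given as a unit quaternion [w, x, y, z].
In Python, from bench import monitor, viewer, workorder, spotter gives the robot as it stands. The module is installed in compiled form; this text tells all that it offers.
- The arm moves only by the tool move_arm, never from a script. Its argument "motion" is a list of rows, each a list of 3 entries, a list of its own where there are three numbers: the shift along the tool's x, y, z in units of 60 mm (1.0 is 60 mm), then the turn, a rotation vector about the tool's x, y, z in units of 8 degrees (1.0 is 8 degrees), then the opening in per cent of the stroke, from 0 (shut) to 100 (fully open). In form: [[[dx, dy, dz], [rx, ry, rz], grip], ...]. A call has 1 to 10 rows; each row is the pose to reach, as a shift and turn from the pose commanded when the call began, along the tool's axes at that moment; what a row does not reach only later rows make up. A row lasts 1/8 s, in which the tool goes at most 62.5 mm and 10.7 degrees, less where a joint would pass 70% of its speed; a pose out of reach is approached as far as the arm can. A call with a gripper value outside its range is refused whole. The fingers move at their own pace and stop on an object; the grip force is fixed at half the most. Time passes only in rows, so rows that repeat a pose let the fingers close. It gives the time, the measured TCP pose, the force and the opening at its end, in the units of the state.
- monitor.get_obs(): the state, without advancing time (a new reading comes with each control period).
- viewer.camera(name): name is "scene" or "top" or "wrist"; returns the picture (480x640x3 uint8, blue, green, red); there is no depth.
- viewer.calibration(name): a dict with "fovy" (degrees; the focal length in pixels is half the picture's height over the tangent of half this angle, whatever the lens; pixels are square), "cx", "cy" (the principal point, pixels), "distortion" ([k1, k2, p1, p2, k3] as OpenCV has them; the pictures are not rectified), "extrinsics" (4x4, takes a point from camera to world coordinates). Camera axes: x right, y down, z forward; pixel columns grow to the right and rows downward; lengths in m; the calibration is good to about 2 mm. A picture is of the moment at which its call begins: read the wrist's pose just before it. calibration takes no time and is no camera call; for the wrist camera it gives the pose at the moment of the call.
- workorder.hand_in(): hands the job in, once; it reports no verdict.
Trained networks look in the newest picture that a camera, given by its name, has taken for a name from the list of things; names that differ only in an ending like _2 or _b are one class to them, and where a whole thing is asked for, a point or a joint stands for the part that bears it (a point fixed in the world has none). Each returns a list of dicts, best first, with "score" (0 to 1); they miss things now and then, are a little off and sometimes report something else, mostly with a low value. They report only what shows in the picture. A call takes as long as a camera call. They do not tell look-alikes from the thing itself.
- spotter.search_frame(camera, name): "centre" ([column, row] as shares, 0 to 1, of the picture: columns of its width, rows of its height, amid what is visible of it).
- spotter.outline_of(camera, name): "region" (480x640 bool, what is visible of it) and "centre" ([column, row] as shares, 0 to 1, of the picture: columns of its width, rows of its height, amid what is visible of it).
The state is a dict: "time_s": time; "q": joint angles; "dq": joint speeds; "joint_efforts": joint torques, N m; "eef_pos": TCP position; "eef_rot": TCP orientation; "wrist_force": force on the tool from outside, world axes, zero at the start; "torque": the same for the moment, N m; "opening": opening from 0.0 (shut) to 1.0 (fully open).
Only numpy, scipy, OpenCV 4.12 (cv2) and the standard library are available. Lean on these libraries where they do the work, as an engineer would, in place of code of your own. Each camera call takes 0.05 s, during which the arm holds its last target. There are 200 camera calls.

## Working session

There is one attempt and no reset: what is moved stays moved. The work goes in short steps, Python scripts to look and compute and a tool call to move; the robot and the scene stay as the last step left them, time stands still between calls to the robot, and variables do not carry over. Pictures are saved under pics/ and viewed, about 12 in all and at most 16, crops included, and the job is handed in when it is done.

Besides the shell and the picture viewer there is one more tool, called after ">>>" by a JSON object that holds its "api" and its "payload", one argument or row to a line. move_arm: Moves the arm, as the interface text tells. Its arguments: {"type":"object","properties":{"motion":{"type":"array","items":{"type":"array"}}},"required":["motion"]}

```bash
mkdir -p pics
cat > h.py <<'E'
import numpy as np, cv2
from scipy.spatial.transform import Rotation as R
from bench import monitor, viewer, workorder, spotter
def K(c):
    f=240/np.tan(np.radians(c['fovy'])/2); return np.array([[f,0,c['cx']],[0,f,c['cy']],[0,0,1.]])
def ray(c,uv):
    p=cv2.undistortPoints(np.array(uv,float).reshape(-1,1,2),K(c),np.array(c['distortion'],float)).reshape(-1,2)
    T=np.array(c['extrinsics']); d=np.c_[p,np.ones(len(p))]@T[:3,:3].T
    return T[:3,3],d
def at_z(c,uv,z):
    o,d=ray(c,uv); return o+d*((z-o[2])/d[:,2])[:,None]
def proj(c,P):
    T=np.linalg.inv(np.array(c['extrinsics'])); r=cv2.Rodrigues(T[:3,:3])[0]
    return cv2.projectPoints(np.array(P,float).reshape(-1,1,3),r,T[:3,3],K(c),np.array(c['distortion'],float))[0].reshape(-1,2)
def pose(o=None):
    o=o or monitor.get_obs(); q=o['eef_rot']; return np.array(o['eef_pos']),R.from_quat([q[1],q[2],q[3],q[0]])
E
python3 - <<'E'
from h import *
o=monitor.get_obs(); print(o)
for n in('top','scene','wrist'):
    im=viewer.camera(n); cv2.imwrite(f'pics/{n}0.png',im)
    c=viewer.calibration(n); print(n,c['fovy'],c['cx'],c['cy'],c['distortion'],np.round(c['extrinsics'],3).tolist())
    if n=='wrist':continue
    for t in('fixture','fence','end_stop','bore_mouth','keeper_post','keeper_pivot','rod_head','rod_tip','beaker','block_0_mid'):
        r=spotter.search_frame(n,t); print(t,[(round(x['score'],2),[round(x['centre'][0]*640),round(x['centre'][1]*480)]) for x in r])
E
```

```text
{'time_s': 0.0, 'q': array([-1.44730517e+00,  1.81552720e-01,  1.60801885e+00,  2.03082513e-05,
        1.35375094e+00, -2.06301492e-01]), 'dq': array([ 1.26224411e-03,  1.96082924e-05, -6.57065064e-04,  6.50387963e-04,
       -1.07007886e-03,  2.55256859e-04]), 'joint_efforts': array([-9.17356192e-04, -4.44874763e+01, -3.51337016e+01, -3.00418515e-04,
        9.26828769e-03, -1.60837965e-05]), 'eef_pos': array([ 0.18616709, -0.54346932,  0.23837231]), 'eef_rot': array([-8.63773964e-04,  9.86435371e-01,  1.64147834e-01,  4.57076579e-05]), 'wrist_force': array([-0.29261357,  0.43017468, -0.5427606 ]), 'torque': array([ 0.0094972 , -0.03879388,  0.01638722]), 'opening': 0.9994782540291837}
top 46.695573917649305 308.62444404549825 240.89237803096324 [-0.10054066  0.          0.          0.          0.        ] [[-0.002, -0.988, 0.153, 0.33], [-1.0, 0.0, -0.011, -0.207], [0.011, -0.153, -0.988, 0.966], [0.0, 0.0, 0.0, 1.0]]
fixture [(0.81, [303, 261])]
fence [(0.77, [303, 261])]
end_stop [(0.59, [302, 259])]
bore_mouth [(0.86, [304, 257])]
keeper_post [(0.59, [353, 237])]
keeper_pivot [
[... 241 characters left out ...]
       0.       ] [[-0.869, -0.281, 0.408, 0.027], [-0.495, 0.529, -0.69, 0.532], [-0.021, -0.801, -0.599, 0.73], [0.0, 0.0, 0.0, 1.0]]
fixture [(0.7, [334, 278])]
fence [(0.83, [337, 281])]
end_stop []
bore_mouth [(0.74, [335, 281]), (0.42, [341, 283])]
keeper_post [(0.66, [336, 227])]
keeper_pivot [(0.84, [338, 278])]
rod_head [(0.71, [332, 202])]
rod_tip [(0.59, [331, 201]), (0.24, [335, 279])]
beaker [(0.68, [260, 212])]
block_0_mid [(0.8, [307, 242])]
wrist 62.71818294346665 319.5158595587723 246.04900048331868 [-0.00336271  0.          0.          0.          0.        ] [[0.324, -0.904, -0.278, 0.258], [-0.946, -0.31, -0.095, -0.52], [-0.0, 0.293, -0.956, 0.376], [0.0, 0.0, 0.0, 1.0]]
```

View pics/top0.png

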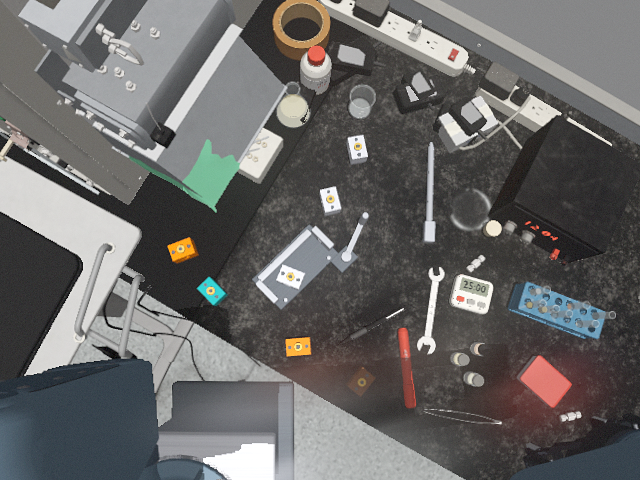

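View pics/scene0.png

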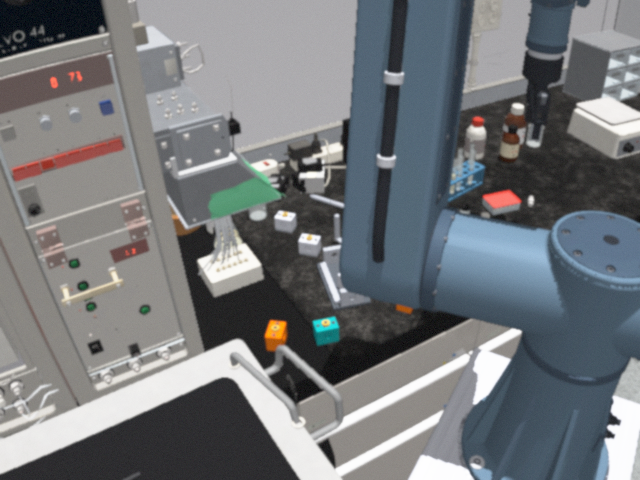

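Run:
```python
from h import *
im=cv2.imread('pics/top0.png')
cv2.imwrite('pics/crop0.png',cv2.resize(im[120:320,240:450],None,fx=3.8,fy=3,interpolation=cv2.INTER_CUBIC) if 0 else cv2.resize(im[125:320,240:450],None,fx=3,fy=3,interpolation=cv2.INTER_CUBIC))
c=viewer.calibration('top')
for n,uv,z in [('b1',(357,148),.034),('b2',(331,199),.034),('b3',(291,277),.042),('pivot',(345,257),.015),('post',(365,215),.072),('rodhead',(429,231),.018),('rodtip',(431,144),.005),('beaker',(362,100),.03),('turq',(211,291),.034),('or',(298,347),.034)]:
    print(n,np.round(at_z(c,[uv],z)[0],4))
```

```text
b1 [ 0.6386 -0.3026  0.034 ]
b2 [ 0.547  -0.2562  0.034 ]
b3 [ 0.4121 -0.1881  0.042 ]
pivot [ 0.449  -0.2806  0.015 ]
post [ 0.5113 -0.3099  0.072 ]
rodhead [ 0.4941 -0.4276  0.018 ]
rodtip [ 0.6568 -0.4406  0.005 ]
beaker [ 0.7298 -0.3136  0.03  ]
turq [ 0.3892 -0.0539  0.034 ]
or [ 0.2967 -0.1998  0.034 ]
```

View pics/crop0.png

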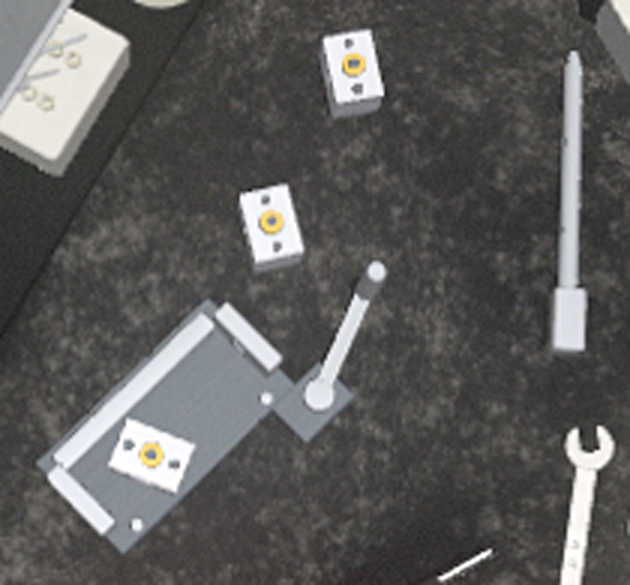

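```bash
cat > fit.py <<'E'
from h import *
from scipy.optimize import least_squares
c=viewer.calibration('top')
pts=[((228,303),(22,-70,44)),((282,355),(-22,-70,44)),((270,370),(-22,-60,44)),((216,312),(22,-60,44)),
((62,468),(22,60,44)),((113,522),(-22,60,44)),((105,533),(-22,70,44)),((50,478),(22,70,44)),
((38,463),(37,70,8)),((125,553),(-37,70,8)),((210,298),(37,-70,8))]
uv=np.array([p[0] for p in pts])/3.+[240,125]; P=np.array([p[1] for p in pts])/1000.
def W(x,P): 
    Q=P.copy(); Q[:,:2]=P[:,:2]@np.array([[np.cos(x[2]),np.sin(x[2])],[-np.sin(x[2]),np.cos(x[2])]])+x[:2]; return Q
r=least_squares(lambda x:(proj(c,W(x,P))-uv).ravel(),[.42,-.2,.7],loss='soft_l1')
print(r.x,np.degrees(r.x[2])); print(np.round((proj(c,W(r.x,P))-uv),1).tolist())
for n,q in(('pivot',(-50,-74,15)),('shutpost',(0,-119,72)),('mouth',(0,-70,28))): w=W(r.x,np.array([q])/1000.);print(n,w,proj(c,w))
E
python3 fit.py
```

```text
[ 0.43372434 -0.19576139  0.7801182 ] 44.697480556564095
[[0.0, -0.3], [0.5, 0.7], [0.3, -0.2], [-0.2, 0.8], [-0.1, -1.1], [1.4, -0.2], [-0.2, 0.4], [-0.4, -0.2], [-0.7, 0.2], [0.3, 0.8], [-0.5, -1.0]]
pivot [[ 0.45023172 -0.28353101  0.015     ]] [[346.71549921 256.29602963]]
shutpost [[ 0.51742459 -0.2803502   0.072     ]] [[346.99581285 211.33839906]]
mouth [[ 0.48295978 -0.24551951  0.028     ]] [[324.8803913  236.35810169]]
```

```bash
cat >> h.py <<'E'
F=np.array([0.43372,-0.19576,0.78012])
def fw(p):  # fixture mm -> world m
    a=F[2]; p=np.array(p,float)/1000; return np.array([F[0]+np.cos(a)*p[0]-np.sin(a)*p[1],F[1]+np.sin(a)*p[0]+np.cos(a)*p[1],p[2]])
def wf(w):
    a=F[2]; d=np.array(w)[:2]-F[:2]; return np.round(1000*np.array([np.cos(a)*d[0]+np.sin(a)*d[1],-np.sin(a)*d[0]+np.cos(a)*d[1],w[2]]),1)
def down(yawdeg,pitch=0): # tool x heading yaw, z down; pitch>0 lifts tool x end
    return R.from_euler('z',yawdeg,degrees=True)*R.from_euler('x',180,degrees=True)*R.from_euler('y',pitch,degrees=True)
def plan(targets,start=None):
    p,r=start or pose()
    for t in targets:
        pos,rot=t; print('shift',np.round(r.inv().apply(np.array(pos)-p)/.06,3).tolist(),'turn',np.round(np.degrees((r.inv()*rot).as_rotvec())/8,3).tolist())
def st():
    o=monitor.get_obs();p,r=pose(o);x=r.as_matrix()
    print('t',round(o['time_s'],2),'tcp',np.round(p,4),'fix',wf(p),'yaw',np.round(np.degrees(np.arctan2(x[1,0],x[0,0])),2),'z',np.round(x[:,2],3),'F',np.round(o['wrist_force'],1),'op',round(o['opening'],3))
E
python3 - <<'E'
from h import *
st(); plan([((*fw((0,25,0))[:2],.25),down(134.7))])
E
```

```text
t 1.15 tcp [ 0.1863 -0.544   0.2393] fix [-420.9  -73.5  239.3] yaw 18.9 z [ 0.  0. -1.] F [ 0.6 -0.1  0.5] op 1.002
shift [5.601, -4.531, -0.178] turn [0.0, -0.0, -14.475]
```

>>> {"api": "move_arm", "payload": {
  "motion": [
    [[5.6,-4.53,-0.18],[0,0,-14.475],100],
    [[5.6,-4.53,-0.18],[0,0,-14.475],100],
    [[5.6,-4.53,-0.18],[0,0,-14.475],100],
    [[5.6,-4.53,-0.18],[0,0,-14.475],100],
    [[5.6,-4.53,-0.18],[0,0,-14.475],100],
    [[5.6,-4.53,-0.18],[0,0,-14.475],100],
    [[5.6,-4.53,-0.18],[0,0,-14.475],100],
    [[5.6,-4.53,-0.18],[0,0,-14.475],100],
    [[5.6,-4.53,-0.18],[0,0,-14.475],100],
    [[5.6,-4.53,-0.18],[0,0,-14.475],100]
  ]
}}

```text
time_s: 2.4
eef_pos: [0.4163, -0.1777, 0.2502]
eef_rot: [0.0, 0.448, 0.894, -0.0]
wrist_force: [-0.5, -0.4, 0.5]
opening: 1.001
```

>>> {"api": "move_arm", "payload": {
  "motion": [
    [[0,0,0],[0,0,-0.99],100],
    [[0,0,0],[0,0,-0.99],100],
    [[0,0,0],[0,0,-0.99],100]
  ]
}}

```text
time_s: 2.78
eef_pos: [0.4161, -0.1781, 0.2501]
eef_rot: [0.0, 0.39, 0.921, -0.0]
wrist_force: [-0.2, -0.6, -0.3]
opening: 1.001
```

Run:
```python
from h import *
st()
c=viewer.calibration('wrist'); im=viewer.camera('wrist'); cv2.imwrite('pics/w1.png',im)
import pickle; pickle.dump(c,open('w1.pkl','wb'))
for P in[(22,-70,44),(-22,-70,44),(22,70,44),(-22,70,44),(22,60,44),(-22,60,44),(37,70,8),(-37,70,8),(37,-70,8)]:
    cv2.drawMarker(im,tuple(int(v) for v in proj(c,fw(P))[0]),(0,0,255),0,8)
cv2.imwrite('pics/w1m.png',im)
```

```text
t 2.77 tcp [ 0.4161 -0.1781  0.2501] fix [-1.000e-01  2.500e+01  2.501e+02] yaw 134.09 z [ 0. -0. -1.] F [-0.2 -0.6 -0.3] op 1.001
```

View pics/w1m.png

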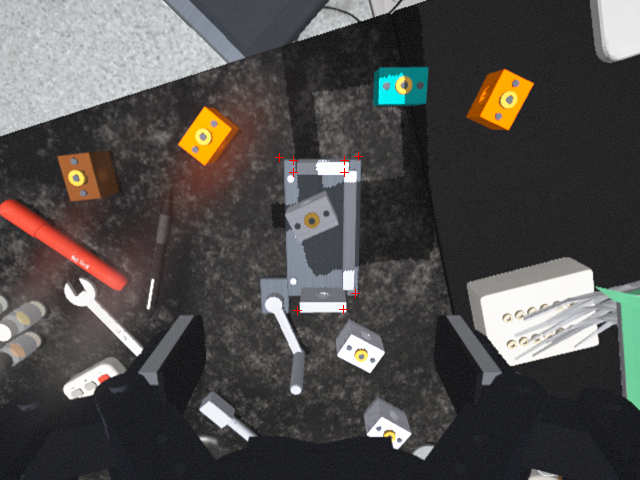

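Run:
```python
from h import *
im=cv2.imread('pics/w1.png'); cv2.imwrite('pics/w1c.png',cv2.resize(im[145:395,255:395],None,fx=2.4,fy=2.4,interpolation=cv2.INTER_CUBIC) if 0 else cv2.resize(im[148:318,250:400],None,fx=3.5,fy=3.5,interpolation=cv2.INTER_CUBIC))
```

```text
(no output)
```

View pics/w1c.png

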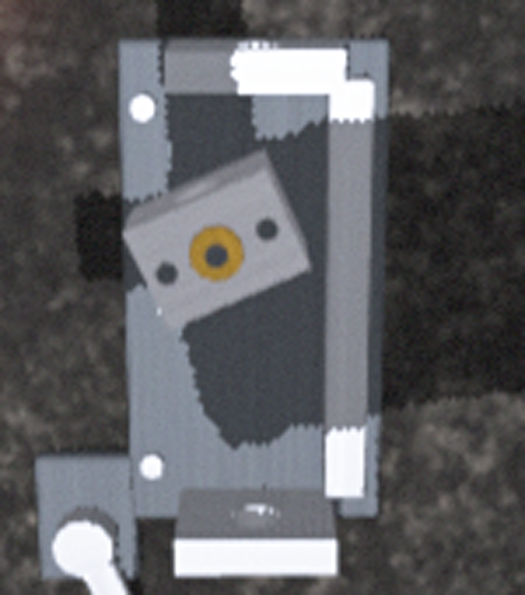

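```bash
cat > fit2.py <<'E'
from h import *
import pickle
from scipy.optimize import least_squares
c=pickle.load(open('w1.pkl','rb'))
pts=[((389,40),(37,70,8)),((119,40),(-37,70,8)),((378,517),(37,-70,8)),((165,51),(-22,70,44)),((347,51),(22,70,44)),((164,93),(-22,60,44)),((347,93),(22,60,44)),
((174,540),(-22,-60,44)),((338,540),(22,-60,44)),((174,577),(-22,-70,44)),((337,577),(22,-70,44))]
uv=np.array([p[0] for p in pts])/3.5+[250,148]; P=np.array([p[1] for p in pts])/1000.
def W(x,P):
    Q=P.copy(); Q[:,:2]=P[:,:2]@np.array([[np.cos(x[2]),np.sin(x[2])],[-np.sin(x[2]),np.cos(x[2])]])+x[:2]; return Q
r=least_squares(lambda x:(proj(c,W(x,P))-uv).ravel(),F,loss='soft_l1')
print(r.x,np.degrees(r.x[2])); print(np.round((proj(c,W(r.x,P))-uv),1).tolist())
F[:]=r.x
T=np.array(c['extrinsics']); print('cam',T[:3,3])
def m(uv,z): return at_z(c,np.array(uv,float).reshape(-1,2),z)
B=m(np.array([[(268,150)],[(311,268)],[(180,330)],[(122,235)]]).reshape(-1,2)/3.5+[250,148],.042); print('block top corners',[wf(b) for b in B])
port=m(np.array([216,253])/3.5+[250,148],.047)[0]; print('port fix',wf(port))
print('b2 port',m([362,355],.039),'b1',m([389,436],.039))
print('keeper post top',wf(m([296,388],.072)[0]),'pivot',wf(m([274,304],.015)[0]))
for k in(0,.4,.6,.8):
  a=np.arctan2(-45,50)-k; print(k,proj(c,fw((-50+67*np.cos(a),-74+67*np.sin(a),72))))
E
python3 fit2.py
```

```text
[ 0.43718582 -0.19510759  0.7717818 ] 44.21983979122335
[[0.9, -0.0], [-0.6, 0.2], [0.1, 0.3], [0.2, 0.5], [-0.3, 0.4], [0.7, 0.3], [-0.6, 0.2], [0.2, -0.1], [-0.4, -0.3], [0.4, -1.2], [-0.3, -1.3]]
cam [ 0.36470584 -0.12495914  0.38652208]
block top corners [array([ 3.1, 45.8, 42. ]), array([14.2, 15.3, 42. ]), array([-19.7,  -1.2,  42. ]), array([-34.1,  24.1,  42. ])]
port fix [-10.   20.5  47. ]
b2 port [[ 0.54969153 -0.25425404  0.039     ]] b1 [[ 0.64293557 -0.30383548  0.039     ]]
keeper post top [ -25.6 -135.1   72. ] pivot [-50.4 -75.7  15. ]
0 [[323.06047158 373.02090854]]
0.4 [[300.28972424 387.59985181]]
0.6 [[286.98146674 391.62569516]]
0.8 [[273.00024312 393.30293026]]
```

```bash
sed -i 's/^F=.*/F=np.array([0.4357,-0.1954,0.7755])/' h.py
python3 - <<'E'
from h import *
st(); print(wf((.5113,-.3099,.072)))
D=down(np.degrees(F[2])+90)
def post(k,z): a=np.arctan2(-45,50)-k; return fw((-50+67*np.cos(a),-74+67*np.sin(a),z))
plan([(post(.44,130),D)]+[(post(k,56),D) for k in(.44,.7,.96,1.2,1.4,1.55)])
E
```

```text
t 2.83 tcp [ 0.4161 -0.1781  0.2501] fix [ -1.9  26.1 250.1] yaw 134.12 z [ 0. -0. -1.] F [ 0.  -0.3  0.2] op 1.002
[ -26.2 -134.7   72. ]
shift [-2.7, -0.354, 2.002] turn [-0.0, 0.0, -0.039]
shift [-2.7, -0.354, 3.236] turn [-0.0, 0.0, -0.039]
shift [-2.778, -0.633, 3.236] turn [-0.0, 0.0, -0.039]
shift [-2.782, -0.922, 3.236] turn [-0.0, 0.0, -0.039]
shift [-2.719, -1.182, 3.236] turn [-0.0, 0.0, -0.039]
shift [-2.621, -1.382, 3.236] turn [-0.0, 0.0, -0.039]
shift [-2.522, -1.518, 3.236] turn [-0.0, 0.0, -0.039]
```

>>> {"api": "move_arm", "payload": {
  "motion": [
    [[-1.0,-0.13,0.7],[0,0,-0.04],40],
    [[-2.0,-0.26,1.4],[0,0,-0.04],40],
    [[-2.7,-0.35,2.0],[0,0,-0.04],40],
    [[-2.7,-0.35,2.0],[0,0,-0.04],40],
    [[-2.7,-0.35,2.0],[0,0,-0.04],40],
    [[-2.7,-0.35,3.23],[0,0,-0.04],40],
    [[-2.7,-0.35,3.23],[0,0,-0.04],40],
    [[-2.7,-0.35,3.23],[0,0,-0.04],40]
  ]
}}

```text
time_s: 3.82
eef_pos: [0.5141, -0.3082, 0.0576]
eef_rot: [0.0, 0.386, 0.922, 0.0]
wrist_force: [-0.0, -0.7, 0.4]
opening: 0.404
```

Run:
```python
from h import *
st()
D=down(np.degrees(F[2])+90)
def post(k,z): a=np.arctan2(-45,50)-k; return fw((-50+67*np.cos(a),-74+67*np.sin(a),z))
plan([(post(k,56),D) for k in(.44,.7,.96,1.2,1.4,1.55)]+[(post(1.5,56),D),(post(1.5,140),D)])
```

```text
t 3.83 tcp [ 0.5141 -0.3082  0.0576] fix [ -23.  -135.5   57.6] yaw 134.59 z [ 0. -0. -1.] F [-0.  -0.7  0.4] op 0.404
shift [-0.005, -0.018, 0.027] turn [0.0, 0.001, 0.019]
shift [-0.081, -0.297, 0.027] turn [0.0, 0.001, 0.019]
shift [-0.082, -0.587, 0.027] turn [0.0, 0.001, 0.019]
shift [-0.018, -0.846, 0.027] turn [0.0, 0.001, 0.019]
shift [0.082, -1.045, 0.027] turn [0.0, 0.001, 0.019]
shift [0.182, -1.179, 0.027] turn [0.0, 0.001, 0.019]
shift [0.147, -1.136, 0.027] turn [0.0, 0.001, 0.019]
shift [0.146, -1.136, -1.373] turn [0.0, 0.001, 0.019]
```

>>> {"api": "move_arm", "payload": {
  "motion": [
    [[-0.08,-0.3,0],[0,0,0],40],
    [[-0.08,-0.59,0],[0,0,0],40],
    [[-0.02,-0.85,0],[0,0,0],40],
    [[0.08,-1.05,0],[0,0,0],40],
    [[0.18,-1.18,0],[0,0,0],40],
    [[0.25,-1.26,0],[0,0,0],40],
    [[0.25,-1.26,0],[0,0,0],40],
    [[0.22,-1.2,0],[0,0,0],40],
    [[0.22,-1.2,-0.6],[0,0,0],40],
    [[0.22,-1.2,-1.4],[0,0,0],40]
  ]
}}

```text
time_s: 5.08
eef_pos: [0.4533, -0.3486, 0.1397]
eef_rot: [-0.002, 0.386, 0.923, 0.001]
wrist_force: [0.3, -0.2, 0.5]
opening: 0.401
```

Run:
```python
from h import *
st()
a=np.degrees(F[2])
p=fw((-10,20,0)); 
D=down(a+90+24.5)
plan([((p[0],p[1],.12),D),((p[0],p[1],.030),D)])
```

```text
t 5.08 tcp [ 0.4533 -0.3486  0.1397] fix [ -94.7 -121.7  139.7] yaw 134.61 z [-0.002  0.003 -1.   ] F [ 0.3 -0.2  0.5] op 0.401
shift [2.357, 1.419, 0.338] turn [0.008, -0.025, -3.041]
shift [2.351, 1.418, 1.838] turn [0.008, -0.025, -3.041]
```

>>> {"api": "move_arm", "payload": {
  "motion": [
    [[0.8,0.47,0.1],[0,0,-1.2],75],
    [[1.6,0.95,0.2],[0,0,-2.3],75],
    [[2.35,1.42,0.34],[0,0,-3.04],75],
    [[2.35,1.42,0.34],[0,0,-3.04],75],
    [[2.35,1.42,1.2],[0,0,-3.04],75],
    [[2.35,1.42,1.88],[0,0,-3.04],75],
    [[2.35,1.42,1.88],[0,0,-3.04],75],
    [[2.35,1.42,1.88],[0,0,-3.04],30],
    [[2.35,1.42,1.88],[0,0,-3.04],30],
    [[2.35,1.42,1.88],[0,0,-3.04],30]
  ]
}}

```text
time_s: 6.32
eef_pos: [0.417, -0.1911, 0.0295]
eef_rot: [0.002, 0.183, 0.983, -0.001]
wrist_force: [-0.4, -0.0, 7.6]
opening: 0.452
```

Run:
```python
from h import *
st()
D=down(np.degrees(F[2])+90)
plan([((*fw((-4,20,0))[:2],.028),D),((*fw((-4,46,0))[:2],.028),D)])
```

```text
t 6.33 tcp [ 0.417  -0.1911  0.0295] fix [-10.3  16.2  29.5] yaw 158.88 z [ 0.004 -0.003 -1.   ] F [-0.4 -0.   7.6] op 0.452
shift [0.014, 0.122, 0.025] turn [-0.004, 0.033, 3.056]
shift [0.408, 0.302, 0.023] turn [-0.004, 0.033, 3.056]
```

>>> {"api": "move_arm", "payload": {
  "motion": [
    [[0,0,0],[0,0,0],30],
    [[0,0,0],[0,0,0],30]
  ]
}}

```text
time_s: 6.58
eef_pos: [0.417, -0.191, 0.0295]
eef_rot: [0.002, 0.183, 0.983, -0.001]
wrist_force: [0.5, -0.3, 7.2]
opening: 0.451
```

Run:
```python
from h import *
st()
im=viewer.camera('wrist'); cv2.imwrite('pics/w2.png',im)
```

```text
t 6.58 tcp [ 0.417  -0.191   0.0295] fix [-10.3  16.2  29.5] yaw 158.89 z [ 0.004 -0.003 -1.   ] F [ 0.5 -0.3  7.2] op 0.451
```

View pics/w2.png

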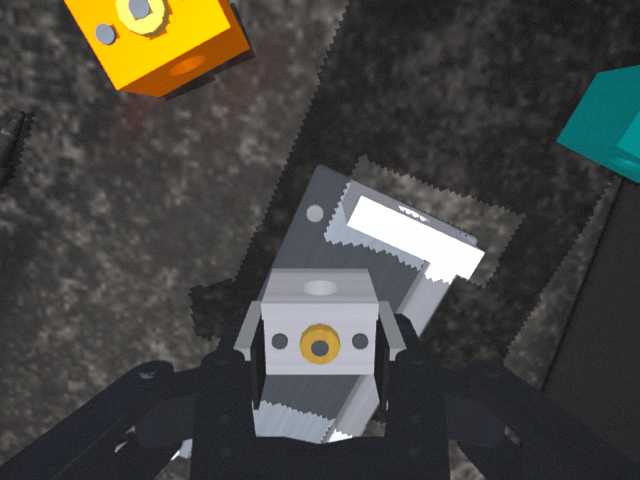

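Run:
```python
from h import *
c=viewer.calibration('wrist'); p,r=pose()
for uv,z in(((320,345),.047),((280,341),.042),((361,341),.042)):
    w=at_z(c,[uv],z)[0]; print(wf(w),'tool',np.round(1000*r.inv().apply(w-p),1))
for uv,z,n in(((363,196),.044,'ear outer -x?'),((485,254),.044,'ear +x outer corner'),((473,279),.044,'inner')):
    w=at_z(c,[uv],z)[0]; print(n,wf(w),'tool',np.round(1000*r.inv().apply(w-p),1))
D=down(np.degrees(F[2])+90)
plan([((*fw((-6,30,0))[:2],.031),D)])
```

```text
[-11.4  18.1  47. ] tool [  2.1  -0.2 -17.5]
[-23.7  10.9  42. ] tool [  0.6 -14.4 -12.5]
[ 2.5 22.8 42. ] tool [  0.7  14.4 -12.5]
ear outer -x? [-20.2  69.9  44. ] tool [ 52.9  13.2 -14.7]
ear +x outer corner [24.3 69.3 44. ] tool [ 33.9  53.5 -14.7]
inner [25.3 60.1 44. ] tool [ 25.2  50.6 -14.7]
shift [0.179, 0.161, -0.026] turn [-0.004, 0.033, 3.056]
```

>>> {"api": "move_arm", "payload": {
  "motion": [
    [[0.06,0.05,-0.03],[0,0,1.2],30],
    [[0.12,0.1,-0.03],[0,0,2.2],30],
    [[0.27,0.2,-0.03],[0,0,3.05],30],
    [[0.27,0.2,-0.03],[0,0,3.05],30],
    [[0.27,0.2,-0.03],[0,0,3.05],30]
  ]
}}

```text
time_s: 7.25
eef_pos: [0.405, -0.1731, 0.0298]
eef_rot: [0.001, 0.386, 0.923, -0.0]
wrist_force: [-0.2, -0.3, -1.0]
opening: 0.453
```

Run:
```python
from h import *
st()
D=down(np.degrees(F[2])+90)
plan([((*fw((-6,46,0))[:2],.029),D),((*fw((2,46,0))[:2],.029),D)])
```

```text
t 7.25 tcp [ 0.405  -0.1731  0.0298] fix [-6.3 37.4 29.8] yaw 134.61 z [ 0.001 -0.001 -1.   ] F [-0.2 -0.3 -1. ] op 0.453
shift [0.144, 0.006, 0.013] turn [0.001, 0.01, 0.023]
shift [0.143, 0.139, 0.013] turn [0.001, 0.01, 0.023]
```

>>> {"api": "move_arm", "payload": {
  "motion": [
    [[0,0.04,0],[0,0,0],30],
    [[0,0.08,0],[0,0,0],30],
    [[0,0.11,0],[0,0,0],30],
    [[0,0.14,0],[0,0,0],30],
    [[0,0.17,0],[0,0,0],30],
    [[0,0.17,0],[0,0,0],30]
  ]
}}

```text
time_s: 8.0
eef_pos: [0.4102, -0.1678, 0.0296]
eef_rot: [-0.001, 0.386, 0.923, -0.003]
wrist_force: [-14.5, -14.1, 7.1]
opening: 0.453
```

Run:
```python
from h import *
st(); print(R.from_euler('z',-F[2]).apply(monitor.get_obs()['wrist_force']))
```

```text
t 8.0 tcp [ 0.4102 -0.1678  0.0296] fix [ 1.1 37.6 29.6] yaw 134.62 z [-0.004 -0.004 -1.   ] F [-14.5 -14.1   7.1] op 0.453
[-20.24913045   0.11362343   7.05791485]
```

>>> {"api": "move_arm", "payload": {
  "motion": [
    [[0,-0.04,0],[0,0,0],30],
    [[0.05,-0.04,0],[0,0,0],30],
    [[0.09,-0.04,0],[0,0,0],30],
    [[0.12,-0.04,0],[0,0,0],30],
    [[0.15,-0.04,0],[0,0,0],30],
    [[0.17,-0.04,0],[0,0,0],30],
    [[0.19,-0.04,0],[0,0,0],30],
    [[0.19,-0.04,0],[0,0,0],30]
  ]
}}

```text
time_s: 9.0
eef_pos: [0.4057, -0.1635, 0.0304]
eef_rot: [0.005, 0.387, 0.922, -0.003]
wrist_force: [6.7, -16.7, -14.2]
opening: 0.451
```

Run:
```python
from h import *
st(); print(R.from_euler('z',-F[2]).apply(monitor.get_obs()['wrist_force']))
```

```text
t 9.0 tcp [ 0.4057 -0.1635  0.0304] fix [ 0.9 43.8 30.4] yaw 134.49 z [ 0.008 -0.009 -1.   ] F [  6.7 -16.7 -14.2] op 0.451
[ -6.87389108 -16.63094379 -14.17714514]
```

>>> {"api": "move_arm", "payload": {
  "motion": [
    [[-0.035,0.02,0.02],[0,0,0],30],
    [[-0.035,0.02,0.03],[0,0,0],30],
    [[-0.035,0.02,0.03],[0,0,0],60],
    [[-0.035,0.02,0.03],[0,0,0],65],
    [[-0.035,0.02,0.03],[0,0,0],65],
    [[-0.035,0.02,-1.0],[0,0,0],65],
    [[-0.8,0.02,-2.0],[0,0,0],65],
    [[-1.5,0.02,-2.4],[0,0,0],65],
    [[-1.5,0.02,-2.4],[0,0,0],65],
    [[-1.5,0.02,-2.4],[0,0,0],65]
  ]
}}

```text
time_s: 10.25
eef_pos: [0.4652, -0.2214, 0.1721]
eef_rot: [-0.001, 0.387, 0.922, 0.0]
wrist_force: [-0.5, -0.0, -0.6]
opening: 0.651
```

Run:
```python
from h import *
st()
import pickle
c=viewer.calibration('wrist'); im=viewer.camera('wrist'); cv2.imwrite('pics/w3.png',im); pickle.dump(c,open('w3.pkl','wb'))
```

```text
t 10.25 tcp [ 0.4652 -0.2214  0.1721] fix [  2.8 -39.2 172.1] yaw 134.49 z [-0.002  0.002 -1.   ] F [-0.5 -0.  -0.6] op 0.651
```

View pics/w3.png

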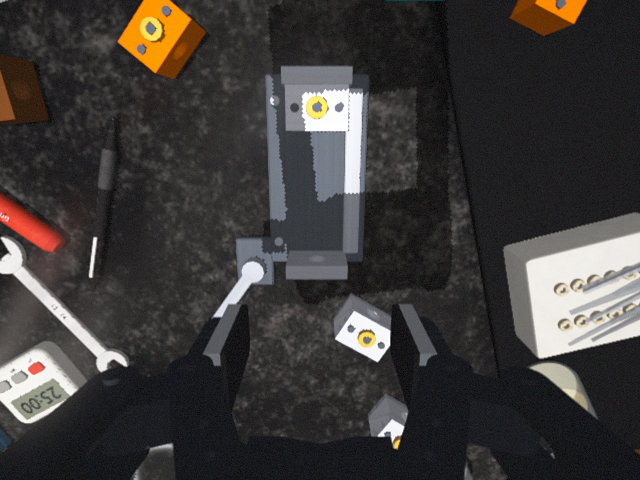

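```bash
sed -i 's/^F=.*/F=np.array([0.4370,-0.1951,0.7735])/' h.py
python3 - <<'E'
from h import *
import pickle
st()
c=pickle.load(open('w3.pkl','rb')); m=lambda uv,z: at_z(c,[uv],z)[0]
P=m((367,339),.039); A=m((351,328),.034); B=m((384,350),.034)
d=B-A; a=np.degrees(np.arctan2(d[1],d[0]))
print('b2',P,(A+B)/2,'len',np.linalg.norm(d),'axis',a, wf(P))
print('placed block port',wf(m((316,107),.047)))
Q=(P+(A+B)/2)/2
y=(a-90)%360-360
for yy in(a-90,a+90):
    D=down(yy); print(yy); plan([((Q[0],Q[1],.12),D),((Q[0],Q[1],.016),D)])
E
```

```text
t 10.3 tcp [ 0.4647 -0.2209  0.1716] fix [  1.8 -37.8 171.6] yaw 134.5 z [-0.003  0.003 -1.   ] F [ 0.6 -0.7  0.5] op 0.65
b2 [ 0.54974864 -0.25512883  0.039     ] [ 0.55270311 -0.25643037  0.034     ] len 0.03298568082084955 axis 8.302492447519276 [  38.7 -121.7   39. ]
placed block port [-0.6 46.7 47. ]
-81.69750755248073
shift [-1.429, 0.622, 0.854] turn [0.033, -0.013, -17.975]
shift [-1.436, 0.622, 2.587] turn [0.033, -0.013, -17.975]
98.30249244751927
shift [-1.429, 0.622, 0.854] turn [-0.01, -0.025, 4.525]
shift [-1.436, 0.622, 2.587] turn [-0.01, -0.025, 4.525]
```

```bash
cat >> h.py <<'E'
def toprect(im,c,uv,z,th=150,rad=45):
    g=cv2.cvtColor(im,cv2.COLOR_BGR2GRAY); m=np.zeros(g.shape,np.uint8); cv2.circle(m,tuple(int(v) for v in uv),rad,255,-1)
    b=((g>th)&(m>0)).astype(np.uint8); b=cv2.morphologyEx(b,cv2.MORPH_CLOSE,np.ones((11,11)))
    n,l,s,ce=cv2.connectedComponentsWithStats(b); i=1+np.argmax(s[1:,4])
    ct=max(cv2.findContours((l==i).astype(np.uint8),0,2)[0],key=len).reshape(-1,2)
    w=at_z(c,ct,z)[:,:2]*1000; r=cv2.minAreaRect(w.astype(np.float32)); bx=cv2.boxPoints(r)
    e=max([bx[1]-bx[0],bx[2]-bx[1]],key=np.linalg.norm); print('rect',np.round(r[0],1),np.round(r[1],1),'long axis',round(float(np.degrees(np.arctan2(e[1],e[0]))%180),1)); return r
E
python3 - <<'E'
from h import *
import pickle
c=pickle.load(open('w3.pkl','rb')); im=cv2.imread('pics/w3.png')
for th in(130,160,190,210): toprect(im,c,(366,338),.034,th)
t=cv2.imread('pics/top0.png'); ct=viewer.calibration('top')
for th in(130,160,190,210): toprect(t,ct,(331,199),.034,th,22); toprect(t,ct,(357,148),.034,th,22)
E
```

```text
rect [ 549.  -252.4] [41.2 36.3] long axis 13.7
rect [ 549.1 -252.5] [40.7 35.9] long axis 13.7
rect [ 549.9 -255.9] [40.3 28.3] long axis 13.7
rect [ 550.  -255.9] [40.1 28.2] long axis 13.7
rect [ 545.4 -254.1] [45.5 31. ] long axis 14.3
rect [ 638.3 -302.2] [47.3 31.7] long axis 10.5
rect [ 546.7 -254.4] [41.7 28.9] long axis 13.1
rect [ 640.9 -303.1] [41.3 28.9] long axis 10.5
rect [ 547.  -254.3] [40.7 28.1] long axis 13.4
rect [ 641.2 -303. ] [40.2 27.9] long axis 11.2
rect [ 547.4 -254.4] [40.  27.3] long axis 14.0
rect [ 641.  -303.2] [39.4 27.4] long axis 10.9
```

Run:
```python
from h import *
st(); D=down(103.7); plan([((.55,-.2559,.12),D),((.55,-.2559,.021),D)])
```

```text
t 10.3 tcp [ 0.4647 -0.2209  0.1716] fix [  1.8 -37.8 171.6] yaw 134.5 z [-0.003  0.003 -1.   ] F [ 0.6 -0.7  0.5] op 0.65
shift [-1.416, 0.606, 0.854] turn [-0.009, -0.026, 3.85]
shift [-1.423, 0.606, 2.504] turn [-0.009, -0.026, 3.85]
```

>>> {"api": "move_arm", "payload": {
  "motion": [
    [[-0.5,0.2,0.2],[0,-0.02,1.3],75],
    [[-1.0,0.4,0.5],[0,-0.02,2.6],75],
    [[-1.42,0.606,0.85],[0,-0.02,3.85],75],
    [[-1.42,0.606,0.85],[0,-0.02,3.85],75],
    [[-1.42,0.606,1.7],[0,-0.02,3.85],75],
    [[-1.42,0.606,2.5],[0,-0.02,3.85],75],
    [[-1.42,0.606,2.5],[0,-0.02,3.85],75],
    [[-1.42,0.606,2.5],[0,-0.02,3.85],30],
    [[-1.42,0.606,2.5],[0,-0.02,3.85],30],
    [[-1.42,0.606,2.5],[0,-0.02,3.85],30]
  ]
}}

```text
time_s: 11.55
eef_pos: [0.5533, -0.2589, 0.0263]
eef_rot: [0.004, 0.618, 0.786, -0.0]
wrist_force: [-1.0, -0.8, 7.5]
opening: 0.453
```

Run:
```python
from h import *
st(); 
D=down(np.degrees(F[2])+90); plan([((*pose()[0][:2],.1),pose()[1]),((*fw((-8,12,0))[:2],.1),D),((*fw((-8,12,0))[:2],.032),D)])
```

```text
t 11.55 tcp [ 0.5533 -0.2589  0.0263] fix [  38.7 -126.9   26.3] yaw 103.71 z [ 0.005 -0.005 -1.   ] F [-1.  -0.8  7.5] op 0.453
shift [-0.008, 0.005, -1.228] turn [0.0, 0.0, 0.0]
shift [1.588, -1.843, -1.245] turn [0.014, 0.051, -3.826]
shift [1.595, -1.847, -0.112] turn [0.014, 0.051, -3.826]
```

>>> {"api": "move_arm", "payload": {
  "motion": [
    [[0,0,-0.6],[0,0,0],30],
    [[0,0,-1.25],[0,0,0],30],
    [[0.5,-0.6,-1.25],[0,0,-1.3],30],
    [[1.0,-1.2,-1.25],[0,0,-2.6],30],
    [[1.54,-1.8,-1.25],[0.01,0.03,-3.83],30],
    [[1.54,-1.8,-1.25],[0.01,0.03,-3.83],30],
    [[1.54,-1.8,-1.25],[0.01,0.03,-3.83],30],
    [[1.54,-1.8,-1.25],[0.01,0.03,-3.83],30],
    [[1.54,-1.8,-1.25],[0.01,0.03,-3.83],30]
  ]
}}

```text
time_s: 12.68
eef_pos: [0.4255, -0.1938, 0.0982]
eef_rot: [-0.001, 0.388, 0.922, -0.0]
wrist_force: [-0.9, 1.2, -0.4]
opening: 0.456
```

Run:
```python
from h import *
st(); 
c=viewer.calibration('wrist'); im=viewer.camera('wrist'); cv2.imwrite('pics/w4.png',im)
p,r=pose()
D=down(np.degrees(F[2])+90); plan([((*fw((-8,8,0))[:2],.1),D),((*fw((-8,8,0))[:2],.036),D)])
```

```text
t 12.68 tcp [ 0.4255 -0.1938  0.0982] fix [-7.3  8.9 98.2] yaw 134.31 z [-0.001  0.    -1.   ] F [-0.9  1.2 -0.4] op 0.456
shift [-0.02, -0.011, -0.033] turn [-0.007, -0.01, -0.001]
shift [-0.021, -0.01, 1.034] turn [-0.007, -0.01, -0.001]
```

View pics/w4.png

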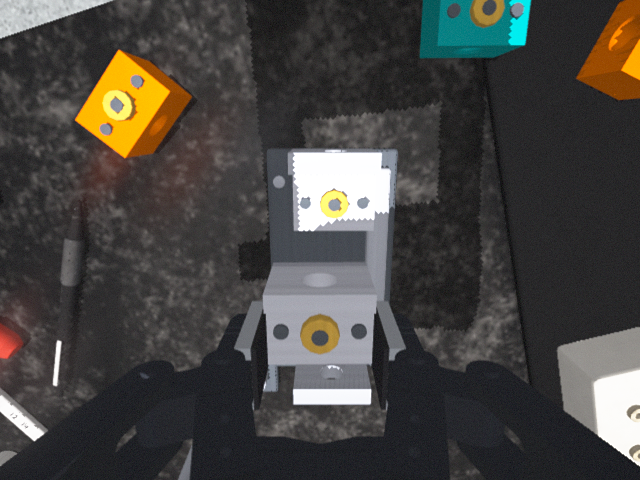

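>>> {"api": "move_arm", "payload": {
  "motion": [
    [[-0.02,-0.01,0.6],[0,0,0],30],
    [[-0.02,-0.01,1.04],[0,0,0],30],
    [[-0.02,-0.01,1.04],[0,0,0],30],
    [[-0.02,0.03,1.04],[0,0,0],30],
    [[-0.02,0.07,1.04],[0,0,0],30],
    [[-0.02,0.1,1.04],[0,0,0],30],
    [[-0.02,0.13,1.04],[0,0,0],30],
    [[-0.02,0.15,1.04],[0,0,0],30],
    [[-0.02,0.15,1.04],[0,0,0],30]
  ]
}}

```text
time_s: 13.85
eef_pos: [0.4308, -0.1892, 0.036]
eef_rot: [-0.002, 0.387, 0.922, -0.002]
wrist_force: [-9.0, -7.2, 3.0]
opening: 0.449
```

Run:
```python
from h import *
st(); print(R.from_euler('z',-F[2]).apply(monitor.get_obs()['wrist_force']))
```

```text
t 13.85 tcp [ 0.4308 -0.1892  0.036 ] fix [-0.3  8.5 36. ] yaw 134.4 z [-0.004 -0.002 -1.   ] F [-9.  -7.2  3. ] op 0.449
[-11.443674     1.14292649   3.0281439 ]
```

>>> {"api": "move_arm", "payload": {
  "motion": [
    [[0,-0.015,0],[0,0,0],30],
    [[0.05,-0.015,0],[0,0,0],30],
    [[0.08,-0.015,0],[0,0,0],30],
    [[0.1,-0.015,0],[0,0,0],30],
    [[0.12,-0.015,0],[0,0,0],30],
    [[0.14,-0.015,0],[0,0,0],30],
    [[0.14,-0.015,0],[0,0,0],30],
    [[0.14,-0.015,0],[0,0,0],30]
  ]
}}

```text
time_s: 14.85
eef_pos: [0.4261, -0.1845, 0.0364]
eef_rot: [0.001, 0.388, 0.922, -0.002]
wrist_force: [-1.6, -8.0, -2.2]
opening: 0.446
```

Run:
```python
from h import *
st(); print(R.from_euler('z',-F[2]).apply(monitor.get_obs()['wrist_force']))
```

```text
t 14.85 tcp [ 0.4261 -0.1845  0.0364] fix [-0.4 15.2 36.4] yaw 134.34 z [-0.    -0.003 -1.   ] F [-1.6 -8.  -2.2] op 0.446
[-6.70512895 -4.62443292 -2.21533943]
```

>>> {"api": "move_arm", "payload": {
  "motion": [
    [[0.03,0,0],[0,0,0],30],
    [[0.03,0,0.02],[0,0,0],30],
    [[0,-0.01,0.035],[0,0,0],30],
    [[0,-0.01,0.035],[0,0,0],60],
    [[0,-0.01,0.035],[0,0,0],65],
    [[0,-0.01,-0.9],[0,0,0],65],
    [[-0.7,0,-1.8],[0,0,0],65],
    [[-1.5,0,-2.3],[0,0,0],65],
    [[-1.5,0,-2.3],[0,0,0],65],
    [[-1.5,0,-2.3],[0,0,0],65]
  ]
}}

```text
time_s: 16.1
eef_pos: [0.4877, -0.2459, 0.1723]
eef_rot: [-0.002, 0.388, 0.922, 0.0]
wrist_force: [-0.1, -0.1, -0.9]
opening: 0.646
```

>>> {"api": "move_arm", "payload": {
  "motion": [
    [[0,0,0],[0,0,0],65],
    [[0,0,0],[0,0,0],65],
    [[0,0,0],[0,0,0],65]
  ]
}}

```text
time_s: 16.48
eef_pos: [0.4881, -0.2464, 0.1729]
eef_rot: [-0.001, 0.388, 0.922, 0.0]
wrist_force: [0.1, -0.2, 0.2]
opening: 0.652
```

Run:
```python
from h import *
st()
c=viewer.calibration('wrist'); im=viewer.camera('wrist'); cv2.imwrite('pics/w5.png',im)
t=viewer.camera('top'); cv2.imwrite('pics/top1.png',t); ct=viewer.calibration('top')
toprect(t,ct,(357,148),.034,190,22)
for uv in proj(c,[(.6438,-.3045,.034)]): print(uv); 
st()
D=down(100.9); plan([((.6438,-.3045,.12),D),((.6438,-.3045,.020),D)])
```

```text
t 16.48 tcp [ 0.4881 -0.2464  0.1729] fix [  0.7 -72.4 172.9] yaw 134.34 z [-0.003  0.001 -1.   ] F [ 0.1 -0.2  0.2] op 0.652Traceback (most recent call last):
  File "<stdin>", line 5, in <module>
  File "h.py", line 34, in toprect
    n,l,s,ce=cv2.connectedComponentsWithStats(b); i=1+np.argmax(s[1:,4])
                                                      ~~~~~~~~~^^^^^^^^^
    return _wrapfunc(a, 'argmax', axis=axis, out=out, **kwds)
    return bound(*args, **kwds)
ValueError: attempt to get argmax of an empty sequence
```

View pics/w5.png

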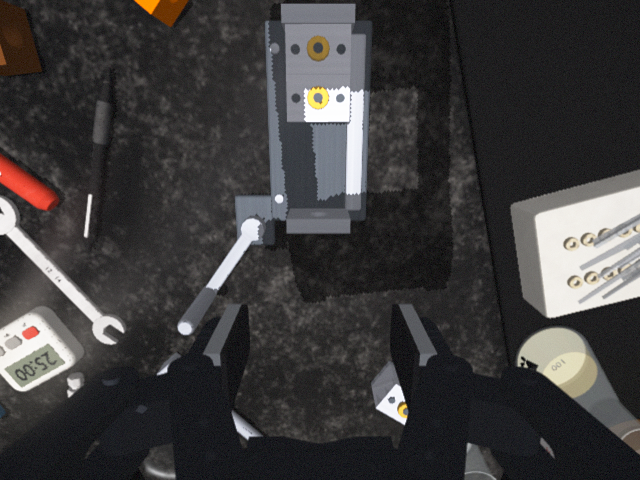

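Run:
```python
from h import *
c=viewer.calibration('wrist'); 
print(proj(c,[(.6438,-.3045,.039)]),at_z(c,[(403,410)],.039))
st()
D=down(100.9); plan([((.6438,-.3045,.12),D),((.6438,-.3045,.020),D)])
```

```text
[[405.5204723  410.04305972]] [[ 0.64228303 -0.30592203  0.039     ]]
t 16.57 tcp [ 0.4884 -0.2467  0.1732] fix [  0.7 -72.8 173.2] yaw 134.33 z [-0.002  0.001 -1.   ] F [-0.4 -0.4 -0.6] op 0.648
shift [-2.501, 1.181, 0.881] turn [-0.011, -0.012, 4.178]
shift [-2.505, 1.182, 2.548] turn [-0.011, -0.012, 4.178]
```

>>> {"api": "move_arm", "payload": {
  "motion": [
    [[-0.9,0.4,0.3],[0,0,1.3],65],
    [[-1.7,0.8,0.6],[0,0,2.6],65],
    [[-2.5,1.18,0.9],[0,0,4.18],65],
    [[-2.5,1.18,0.9],[0,0,4.18],65],
    [[-2.5,1.18,0.9],[0,0,4.18],65],
    [[-2.5,1.18,0.9],[0,0,4.18],65],
    [[-2.5,1.18,0.9],[0,0,4.18],65],
    [[-2.5,1.18,0.9],[0,0,4.18],65]
  ]
}}

```text
time_s: 17.58
eef_pos: [0.6439, -0.3048, 0.1205]
eef_rot: [-0.0, 0.637, 0.771, -0.0]
wrist_force: [0.4, 0.1, 0.0]
opening: 0.651
```

Run:
```python
from h import *
st()
D=down(100.9); plan([((.6438,-.3045,.020),D)])
```

```text
t 17.57 tcp [ 0.6439 -0.3048  0.1205] fix [  71.3 -223.1  120.5] yaw 100.89 z [-0. -0. -1.] F [0.4 0.1 0. ] op 0.651
shift [0.006, 0.001, 1.674] turn [-0.004, 0.002, -0.001]
```

>>> {"api": "move_arm", "payload": {
  "motion": [
    [[0,0,0.8],[0,0,0],65],
    [[0,0,1.6],[0,0,0],65],
    [[0,0,1.67],[0,0,0],65],
    [[0,0,1.67],[0,0,0],65],
    [[0,0,1.67],[0,0,0],30],
    [[0,0,1.67],[0,0,0],30],
    [[0,0,1.67],[0,0,0],30],
    [[0,0,1.67],[0,0,0],30]
  ]
}}

```text
time_s: 18.58
eef_pos: [0.6457, -0.3061, 0.0224]
eef_rot: [0.002, 0.637, 0.771, -0.0]
wrist_force: [-0.2, -0.3, 8.9]
opening: 0.453
```

Run:
```python
from h import *
st()
D=down(np.degrees(F[2])+90); plan([((*pose()[0][:2],.11),down(100.9)),((*fw((-8,-16,0))[:2],.11),D)])
```

```text
t 18.57 tcp [ 0.6457 -0.3061  0.0224] fix [  71.8 -225.2   22.4] yaw 100.89 z [ 0.003 -0.003 -1.   ] F [-0.2 -0.3  8.9] op 0.453
shift [-0.005, 0.003, -1.459] turn [0.015, 0.022, -0.001]
shift [2.172, -3.027, -1.473] turn [0.008, 0.026, -4.179]
```

>>> {"api": "move_arm", "payload": {
  "motion": [
    [[0,0,-0.7],[0,0,0],30],
    [[0,0,-1.45],[0,0,0],30],
    [[0.6,-0.8,-1.45],[0,0,-1.2],30],
    [[1.2,-1.6,-1.45],[0,0,-2.4],30],
    [[1.7,-2.4,-1.45],[0,0,-3.4],30],
    [[2.14,-3.02,-1.45],[0,0,-4.18],30],
    [[2.14,-3.02,-1.45],[0,0,-4.18],30],
    [[2.14,-3.02,-1.45],[0,0,-4.18],30],
    [[2.14,-3.02,-1.45],[0,0,-4.18],30],
    [[2.14,-3.02,-1.45],[0,0,-4.18],30]
  ]
}}

```text
time_s: 19.82
eef_pos: [0.4425, -0.2133, 0.1065]
eef_rot: [-0.001, 0.388, 0.922, -0.0]
wrist_force: [-0.1, 0.0, -1.7]
opening: 0.45
```

Run:
```python
from h import *
st()
D=down(np.degrees(F[2])+90); plan([((*fw((-8,-19,0))[:2],.032),D),((*fw((2.5,-19,0))[:2],.032),D)])
```

```text
t 19.82 tcp [ 0.4425 -0.2133  0.1065] fix [ -8.8 -16.9 106.5] yaw 134.32 z [-0.001  0.    -1.   ] F [-0.1  0.  -1.7] op 0.45
shift [-0.037, 0.014, 1.241] turn [-0.006, -0.008, 0.001]
shift [-0.037, 0.189, 1.241] turn [-0.006, -0.008, 0.001]
```

>>> {"api": "move_arm", "payload": {
  "motion": [
    [[-0.04,0.01,0.6],[0,0,0],30],
    [[-0.04,0.01,1.15],[0,0,0],30],
    [[-0.04,0.01,1.23],[0,0,0],30],
    [[-0.04,0.05,1.23],[0,0,0],30],
    [[-0.04,0.09,1.23],[0,0,0],30],
    [[-0.04,0.12,1.23],[0,0,0],30],
    [[-0.04,0.15,1.23],[0,0,0],30],
    [[-0.04,0.18,1.23],[0,0,0],30],
    [[-0.04,0.18,1.23],[0,0,0],30],
    [[-0.04,0.18,1.23],[0,0,0],30]
  ]
}}

```text
time_s: 21.08
eef_pos: [0.45, -0.2087, 0.0333]
eef_rot: [-0.001, 0.388, 0.922, -0.002]
wrist_force: [-9.0, -8.2, 4.6]
opening: 0.452
```

Run:
```python
from h import *
st(); print(R.from_euler('z',-F[2]).apply(monitor.get_obs()['wrist_force']))
```

```text
t 21.07 tcp [ 0.45   -0.2087  0.0333] fix [ -0.2 -18.9  33.3] yaw 134.38 z [-0.004 -0.002 -1.   ] F [-9.  -8.2  4.6] op 0.452
[-12.15723497   0.42901945   4.6233237 ]
```

Fence contact reached. Now pushing along the bore towards the neighbours.

>>> {"api": "move_arm", "payload": {
  "motion": [
    [[0.03,-0.01,0],[0,0,0],30],
    [[0.06,-0.01,0],[0,0,0],30],
    [[0.09,-0.01,0],[0,0,0],30],
    [[0.11,-0.01,0],[0,0,0],30],
    [[0.13,-0.01,0],[0,0,0],30],
    [[0.15,-0.01,0],[0,0,0],30],
    [[0.17,-0.01,0.02],[0,0,0],30],
    [[0.17,-0.01,0.03],[0,0,0],30],
    [[0.17,-0.01,0.03],[0,0,0],30]
  ]
}}

```text
time_s: 22.2
eef_pos: [0.445, -0.2036, 0.0328]
eef_rot: [0.002, 0.388, 0.922, -0.002]
wrist_force: [-2.6, -9.0, 5.4]
opening: 0.454
```

Run:
```python
from h import *
st(); print(R.from_euler('z',-F[2]).apply(monitor.get_obs()['wrist_force']))
```

```text
t 22.2 tcp [ 0.445  -0.2036  0.0328] fix [ -0.3 -11.7  32.8] yaw 134.35 z [ 0.002 -0.006 -1.   ] F [-2.6 -9.   5.4] op 0.454
[-8.17922836 -4.60965342  5.42014889]
```

>>> {"api": "move_arm", "payload": {
  "motion": [
    [[0.03,0,0],[0,0,0],30],
    [[0.04,0,0],[0,0,0],30],
    [[0.02,-0.01,0.01],[0,0,0],30],
    [[0.02,-0.01,0.01],[0,0,0],60],
    [[0.02,-0.01,0.01],[0,0,0],65],
    [[0.02,-0.01,-0.9],[0,0,0],65],
    [[-0.4,0,-1.8],[0,0,0],65],
    [[-0.8,0,-2.3],[0,0,0],65],
    [[-0.8,0,-2.3],[0,0,0],65],
    [[-0.8,0,-2.3],[0,0,0],65]
  ]
}}

```text
time_s: 23.45
eef_pos: [0.4761, -0.2332, 0.1671]
eef_rot: [-0.002, 0.388, 0.922, 0.0]
wrist_force: [0.0, 0.5, -0.4]
opening: 0.646
```

>>> {"api": "move_arm", "payload": {
  "motion": [
    [[0,0,0],[0,0,0],65],
    [[0,0,0],[0,0,0],65],
    [[0,0,0],[0,0,0],65]
  ]
}}

```text
time_s: 23.82
eef_pos: [0.4768, -0.2341, 0.1681]
eef_rot: [-0.002, 0.388, 0.922, 0.0]
wrist_force: [-0.0, -0.3, 0.5]
opening: 0.646
```

Run:
```python
from h import *
st()
c=viewer.calibration('wrist'); im=viewer.camera('wrist')
cv2.imwrite('pics/w6.png',im); 
t=viewer.camera('top'); cv2.imwrite('pics/top2.png',t)
a=im[0:330,170:440]; b=t[60:320,250:500]
cv2.imwrite('pics/w6c.png',np.hstack([cv2.resize(a,(440,538)),cv2.resize(b,(360,538))]))
```

```text
t 23.82 tcp [ 0.4768 -0.2341  0.1681] fix [  1.2 -55.7 168.1] yaw 134.33 z [-0.003  0.001 -1.   ] F [-0.  -0.3  0.5] op 0.646
```

View pics/w6c.png

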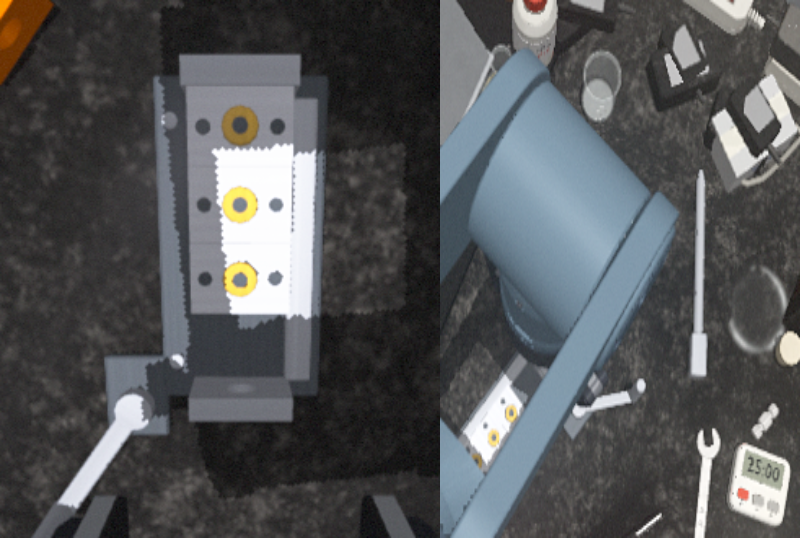

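Run:
```python
from h import *
c=viewer.calibration('wrist'); k=270/440
for u,v in((240,125),(240,205),(240,279)): print(wf(at_z(c,[(170+u*k,v*330/538)],.047)[0]))
for u,v in((203,126),(278,126),(204,205),(277,205),(205,279),(275,279)): print(wf(at_z(c,[(170+u*k,v*330/538)],.042)[0]))
for u,v,z in((300,83,44),(193,390,44),(291,390,44)): print('ear',wf(at_z(c,[(170+u*k,v*330/538)],z/1000)[0]))
im=cv2.imread('pics/top2.png'); ct=viewer.calibration('top')
g=cv2.cvtColor(im,cv2.COLOR_BGR2GRAY)
# rod in top view
m=np.zeros(g.shape,np.uint8); m[135:248,405:450]=1
for th in(110,130,150):
    b=((g>th)&(m>0)).astype(np.uint8); n,l,s,ce=cv2.connectedComponentsWithStats(b); i=1+np.argmax(s[1:,4]); print(th,s[i])
    ys,xs=np.where(l==i)
    for lo,hi,z in((140,150,.006),(150,170,.008),(180,215,.011),(222,240,.018)):
        k2=(ys>=lo)&(ys<hi); 
        if k2.any(): print(lo,np.round(at_z(ct,[(xs[k2].mean(),ys[k2].mean())],z)[0],4),xs[k2].min(),xs[k2].max())
    print('top row',ys.min(),'bot',ys.max())
```

```text
[-0.2 46.3 47. ]
[-0.2 17.9 47. ]
[ -0.3 -10.3  47. ]
[-14.2  46.5  42. ]
[14.2 46.5 42. ]
[-14.4  17.9  42. ]
[14.3 17.9 42. ]
[-14.5 -10.8  42. ]
[ 13.9 -10.8  42. ]
ear [22. 61. 44.]
ear [-20.2 -56.9  44. ]
ear [ 21.2 -56.9  44. ]
110 [424 142  12 100 728]
140 [ 0.6525 -0.4398  0.006 ] 428 433
150 [ 0.6265 -0.4377  0.008 ] 428 433
180 [ 0.5563 -0.4324  0.011 ] 426 433
222 [ 0.4952 -0.4281  0.018 ] 424 435
top row 142 bot 241
130 [424 142  12 100 687]
140 [ 0.6524 -0.4396  0.006 ] 428 433
150 [ 0.6265 -0.4377  0.008 ] 428 433
180 [ 0.5568 -0.4326  0.011 ] 427 433
222 [ 0.4948 -0.4283  0.018 ] 424 435
top row 142 bot 241
150 [424 142  11 100 613]
140 [ 0.6524 -0.44    0.006 ] 429 433
150 [ 0.6263 -0.4378  0.008 ] 428 433
180 [ 0.5558 -0.4328  0.011 ] 427 432
222 [ 0.4946 -0.4282  0.018 ] 424 434
top row 142 bot 241
```

Run:
```python
from h import *
st(); plan([((.4976,-.4297,.12),down(-4.1))])
```

```text
t 23.93 tcp [ 0.4771 -0.2343  0.1684] fix [  1.2 -56.1 168.4] yaw 134.33 z [-0.002  0.001 -1.   ] F [-0.1  0.3 -1.4] op 0.651
shift [-2.57, -2.03, 0.803] turn [-0.022, 0.002, 17.304]
```

>>> {"api": "move_arm", "payload": {
  "motion": [
    [[-0.6,-0.5,0],[0,0,1.3],50],
    [[-1.2,-1.0,0],[0,0,2.6],50],
    [[-1.8,-1.5,0],[0,0,3.9],50],
    [[-2.57,-2.03,0],[0,0,5.2],50],
    [[-2.57,-2.03,0.4],[0,0,6.5],50],
    [[-2.57,-2.03,0.8],[0,0,7.8],50],
    [[-2.57,-2.03,0.8],[0,0,9.1],50],
    [[-2.57,-2.03,0.8],[0,0,10.4],50],
    [[-2.57,-2.03,0.8],[0,0,11.7],50],
    [[-2.57,-2.03,0.8],[0,0,13.0],50]
  ]
}}

```text
time_s: 25.18
eef_pos: [0.4976, -0.4299, 0.1203]
eef_rot: [-0.001, 0.966, 0.259, -0.001]
wrist_force: [-0.1, 0.9, -0.9]
opening: 0.504
```

>>> {"api": "move_arm", "payload": {
  "motion": [
    [[0,0,0],[0,0,1.3],50],
    [[0,0,0],[0,0,2.6],50],
    [[0,0,0],[0,0,3.9],50],
    [[0,0,0],[0,0,4.3],50],
    [[0,0,0],[0,0,4.3],50],
    [[0,0,0],[0,0,4.3],50],
    [[0,0,0],[0,0,4.3],50]
  ]
}}

```text
time_s: 26.05
eef_pos: [0.4977, -0.4299, 0.1205]
eef_rot: [-0.0, 0.999, -0.035, -0.001]
wrist_force: [0.2, 0.1, -0.5]
opening: 0.499
```

Run:
```python
from h import *
st(); plan([((.4976,-.4297,.12),down(-4.1)),((.4976,-.4297,.012),down(-4.1))])
c=viewer.calibration('wrist'); im=viewer.camera('wrist'); cv2.imwrite('pics/w7.png',im)
print(proj(c,[(.4976,-.4297,.018),(.5155,-.431,.018),(.6632,-.4412,.005)]))
```

```text
t 26.05 tcp [ 0.4977 -0.4299  0.1205] fix [-120.6 -210.4  120.5] yaw -4.03 z [-0.002  0.001 -1.   ] F [ 0.2  0.1 -0.5] op 0.499
shift [-0.002, -0.003, 0.008] turn [-0.003, 0.014, 0.008]
shift [0.002, -0.002, 1.808] turn [-0.003, 0.014, 0.008]
[[318.51856503 249.32090615]
 [318.55216912 221.85510826]
 [317.98816966 -48.64151224]]
```

View pics/w7.png

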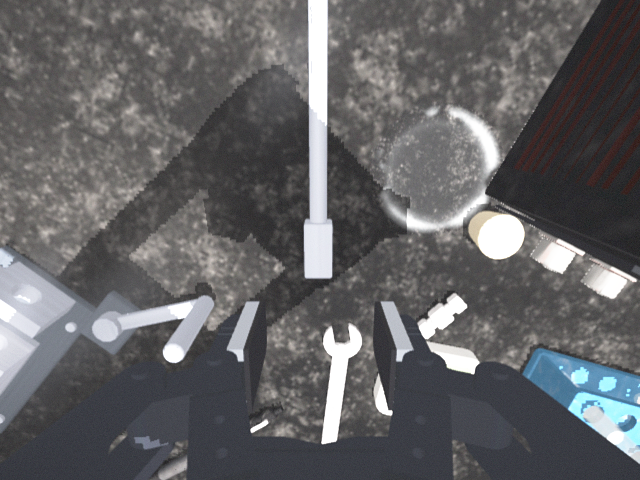

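>>> {"api": "move_arm", "payload": {
  "motion": [
    [[0,0,0.9],[0,0,0],50],
    [[0,0,1.7],[0,0,0],50],
    [[0,0,1.82],[0,0,0],50],
    [[0,0,1.82],[0,0,0],50],
    [[0,0,1.82],[0,0,0],5],
    [[0,0,1.82],[0,0,0],5],
    [[0,0,1.82],[0,0,0],5],
    [[0,0,1.82],[0,0,0],5],
    [[0,0,1.82],[0,0,0],5]
  ]
}}

```text
time_s: 27.22
eef_pos: [0.4988, -0.4314, 0.0142]
eef_rot: [0.001, 0.999, -0.036, 0.001]
wrist_force: [0.1, 1.3, 5.9]
opening: 0.193
```

Run:
```python
from h import *
st()
```

```text
t 27.23 tcp [ 0.4988 -0.4314  0.0142] fix [-120.8 -212.2   14.2] yaw -4.07 z [ 0.001 -0.003 -1.   ] F [0.1 1.3 5.9] op 0.193
```

>>> {"api": "move_arm", "payload": {
  "motion": [
    [[0,0,-0.8],[0,0,0],5],
    [[0,0,-1.6],[0,0,0],5],
    [[0,0,-2.3],[0,0,-1.3],5],
    [[0,0,-2.3],[0,0,-2.6],5],
    [[0,0,-2.3],[0,0,-3.9],5],
    [[0,0,-2.3],[0,0,-5.2],5],
    [[0,0,-2.3],[0,0,-6.5],5],
    [[0,0,-2.3],[0,0,-7.8],5],
    [[0,0,-2.3],[0,0,-9.1],5],
    [[0,0,-2.3],[0,0,-10.4],5]
  ]
}}

```text
time_s: 28.48
eef_pos: [0.4979, -0.4301, 0.1503]
eef_rot: [-0.0, 0.769, 0.639, -0.001]
wrist_force: [-0.4, 0.3, -1.7]
opening: 0.19
```

Run:
```python
from h import *
st(); plan([((*fw((0,-260,0))[:2],.15),down(np.degrees(F[2])+90,2.4))])
```

```text
t 28.48 tcp [ 0.4979 -0.4301  0.1503] fix [-120.6 -210.7  150.3] yaw 79.47 z [-0.001 -0.001 -1.   ] F [-0.4  0.3 -1.7] op 0.19
shift [1.17, 1.829, 0.003] turn [0.135, 0.279, -6.855]
```

>>> {"api": "move_arm", "payload": {
  "motion": [
    [[0.2,0.4,0],[0.03,0.05,-1.3],5],
    [[0.4,0.8,0],[0.05,0.1,-2.6],5],
    [[0.7,1.2,0],[0.08,0.15,-3.9],5],
    [[0.9,1.6,0],[0.1,0.2,-5.2],5],
    [[1.17,1.83,0],[0.13,0.27,-6.4],5],
    [[1.17,1.83,0],[0.135,0.28,-6.85],5],
    [[1.17,1.83,0],[0.135,0.28,-6.85],5],
    [[1.17,1.83,0],[0.135,0.28,-6.85],5],
    [[1.17,1.83,0],[0.135,0.28,-6.85],5],
    [[1.17,1.83,0],[0.135,0.28,-6.85],5]
  ]
}}

```text
time_s: 29.72
eef_pos: [0.6186, -0.3819, 0.1492]
eef_rot: [-0.02, 0.392, 0.92, 0.009]
wrist_force: [0.6, -0.2, -1.7]
opening: 0.192
```

Run:
```python
from h import *
st()
p,r=pose(); 
head=p+r.apply([-.0011,0,.0052]); pr=r*R.from_euler('y',-2.4,degrees=True)
for n in('top','scene','wrist'):
    im=viewer.camera(n); cv2.imwrite(f'pics/{n}8.png',im); c=viewer.calibration(n)
    for d in(0,):
        ax=r.apply(R.from_euler('y',2.4,degrees=True).apply([1,0,0])); tip=head+.166*ax
        print(n,'tip pred',tip,proj(c,[head,tip]).round(1).tolist())
    for k in('rod_tip','rod_head'):
        print(k,[(round(x['score'],2),[round(x['centre'][0]*640),round(x['centre'][1]*480)]) for x in spotter.search_frame(n,k)][:2])
t=cv2.imread('pics/top8.png');s=cv2.imread('pics/scene8.png');w=cv2.imread('pics/wrist8.png')
cv2.imwrite('pics/c8.png',np.hstack([cv2.resize(t[120:270,260:410],(400,400)),cv2.resize(s[160:310,240:390],(400,400))]))
```

```text
t 29.73 tcp [ 0.6186 -0.3819  0.1492] fix [  -0.5 -260.5  149.2] yaw 133.89 z [-0.03   0.031 -0.999] F [ 0.6 -0.2 -1.7] op 0.192
top tip pred [ 0.50458436 -0.26332255  0.1581263 ] [[415.3, 137.9], [340.2, 207.9]]
rod_tip []
rod_head []
scene tip pred [ 0.50458436 -0.26332255  0.1581263 ] [[309.1, 158.7], [326.8, 191.1]]
rod_tip []
rod_head []
wrist tip pred [ 0.50458436 -0.26332255  0.1581263 ] [[318.6, 322.0], [318.6, -238.6]]
rod_tip [(0.77, [315, 205])]
rod_head [(0.96, [316, 204])]
```

View pics/c8.png

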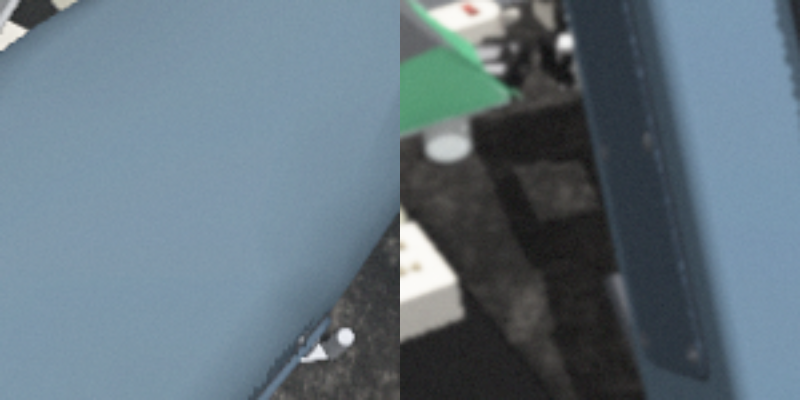

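Run:
```python
from h import *
im=cv2.imread('pics/wrist8.png'); g=cv2.cvtColor(im,cv2.COLOR_BGR2GRAY).astype(int)
for r in(5,40,80,120,160,200,240,280,300,320,340):
    row=g[r,250:390]; d=np.diff(cv2.GaussianBlur(row.astype(np.float32).reshape(1,-1),(5,1),0).ravel()); print(r,'edges',250+np.argsort(-abs(d))[:4], row[::14])
st(); 
D=down(np.degrees(F[2])+90,2.4)
off=D.apply([-.0011,0,.0052])
plan([(fw((0,y,28))-off,D) for y in(-262,-236)])
```

```text
5 edges [299 298 333 332] [ 57  53  61  30 127 137  42  39  41  48]
40 edges [333 299 332 300] [ 77 109  49  48 129 137  55  39  33  42]
80 edges [332 300 333 301] [ 76  72  70  59 230 247  45  41  40  36]
120 edges [301 302 332 333] [ 78  82  49  43 230 249  46  58  89  64]
160 edges [302 332 333 303] [ 72  54  51  33 229 249  44  56  58  82]
200 edges [303 302 332 304] [ 62  40  54  30 227 251  44  69 112 105]
240 edges [304 303 332 333] [ 75  34  37  26 224 251  47  45  35  41]
280 edges [304 333 305 332] [ 55  59  70  36 128 147  51  32  28  37]
300 edges [358 357 343 342] [ 53  58  55 119 146 147 145 115  36  34]
320 edges [297 341 342 296] [ 52  29 120  41 148 146 143  76 115  37]
340 edges [341 297 298 340] [ 58  34 120  26 149 148 147  36 118  36]
t 30.18 tcp [ 0.6188 -0.3816  0.1491] fix [-2.000e-01 -2.605e+02  1.491e+02] yaw 133.93 z [-0.03   0.031 -0.999] F [-0.6  0.1 -1.7] op 0.189
shift [-0.094, 0.003, 1.928] turn [0.004, -0.011, -0.048]
shift [0.339, 0.0, 1.947] turn [0.004, -0.011, -0.048]
```

View pics/wrist8.png

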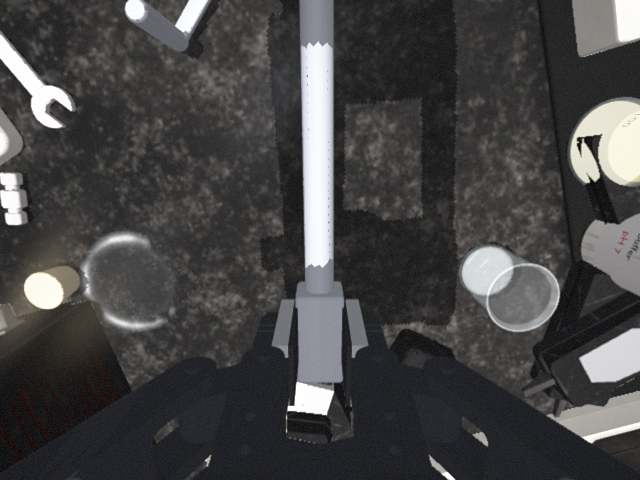

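Run:
```python
from h import *
im=cv2.imread('pics/wrist8.png'); g=cv2.GaussianBlur(cv2.cvtColor(im,cv2.COLOR_BGR2GRAY),(1,5),0).astype(float)
c=viewer.calibration('wrist'); p,r=pose(); T=np.array(c['extrinsics']); f=K(c)[0,0]
P=[]
for y in range(4,278,3):
    row=g[y]; m=np.median(row[308:328]); lo,hi=np.median(row[280:294]),np.median(row[340:352])
    a=(m+lo)/2; b=(m+hi)/2
    L=max(x for x in range(290,312) if row[x]<a); L=L+(a-row[L])/(row[L+1]-row[L])
    Rr=min(x for x in range(325,345) if row[x]<b); Rr=Rr-1+(row[Rr-1]-b)/(row[Rr-1]-row[Rr])
    o,d=ray(c,[(L,y),(Rr,y)])
    d/=np.linalg.norm(d,axis=1)[:,None]; n=np.cross(d[0],d[1])
    P.append((y,L,Rr,(L+Rr)/2,Rr-L))
P=np.array(P); 
from scipy.optimize import least_squares
hc=np.array([-.0011,0,.0052])
def model(x):  # x: lateral ang, dip deg, y0,z0 ; returns residual of silhouettes
    res=[]
    ax=np.array([1,np.tan(np.radians(x[0])),np.tan(np.radians(x[1]))]); ax/=np.linalg.norm(ax)
    o=np.array([0,x[2],x[3]])/1000
    a=r.apply(ax); ow=p+r.apply(o)
    for y,L,Rr,_,_ in P:
        for u,s in((L,-1),(Rr,1)):
            O,d=ray(c,[(u,y)]); d=d[0]; n=np.cross(d,a); dist=np.dot(O-ow,n)/np.linalg.norm(n); res.append(abs(dist)*1000-5.5)
    return res
for z0 in(4.5,5.2,6):
    s=least_squares(lambda q:model([q[0],q[1],q[2],z0]),[0,2,0],loss='soft_l1',f_scale=.2); print(z0,s.x,s.cost)
s=least_squares(model,[0,2,0,5],loss='soft_l1',f_scale=.2); print(s.x,s.cost)
print(P[::15].round(1))
```

```text
4.5 [-0.5035324   6.23214897 -0.13453824] 2.007108868472602
5.2 [-0.49854159  5.72429647 -0.14130074] 1.878379958960829
6 [-0.49255182  5.14027595 -0.14937774] 1.7433507824851788
[-0.44454096  0.54368212 -0.21310209 12.18589166] 1.2234947853960139
[[  4.  299.4 332.9 316.1  33.6]
 [ 49.  300.7 332.1 316.4  31.4]
 [ 94.  301.6 332.3 317.   30.7]
 [139.  302.5 332.  317.2  29.6]
 [184.  302.9 332.1 317.5  29.2]
 [229.  303.9 332.4 318.1  28.5]
 [274.  304.6 333.1 318.8  28.5]]
```

>>> {"api": "move_arm", "payload": {
  "motion": [
    [[-0.094,0,0.8],[0,-0.01,0],5],
    [[-0.094,0,1.5],[0,-0.01,0],5],
    [[-0.094,0,1.93],[0,-0.01,0],5],
    [[-0.094,0,1.93],[0,-0.01,0],5],
    [[-0.094,0,1.93],[0,-0.01,0],5],
    [[-0.094,0,1.93],[0,-0.01,0],5],
    [[-0.094,0,1.93],[0,-0.01,0],5]
  ]
}}

```text
time_s: 31.05
eef_pos: [0.62, -0.3827, 0.0349]
eef_rot: [-0.018, 0.391, 0.92, 0.008]
wrist_force: [-1.1, 0.4, -0.7]
opening: 0.194
```

Run:
```python
from h import *
st()
D=pose()[1]
off=D.apply([-.0011,-.0002,.0052])
print('head',wf(pose()[0]+off))
plan([(fw((0,y,28))-off,D) for y in(-262,-236,-226)])
for n in('top','scene'):
    im=viewer.camera(n); cv2.imwrite(f'pics/{n}9.png',im)
    c=viewer.calibration(n); print(n,proj(c,[fw((0,-96,28)),fw((0,-70,28)),fw((0,-244,28))]).round().tolist())
```

```text
t 31.05 tcp [ 0.62   -0.3827  0.0349] fix [-1.000e-01 -2.621e+02  3.490e+01] yaw 133.93 z [-0.027  0.029 -0.999] F [-1.1  0.4 -0.7] op 0.194
head [  -0.3 -263.    29.6]
shift [0.016, 0.006, 0.028] turn [0.0, 0.0, 0.0]
shift [0.449, 0.003, 0.045] turn [0.0, 0.0, 0.0]
shift [0.616, 0.002, 0.052] turn [0.0, 0.0, 0.0]
top [[335.0, 224.0], [325.0, 235.0], [395.0, 166.0]]
scene [[329.0, 244.0], [332.0, 251.0], [313.0, 207.0]]
```

>>> {"api": "move_arm", "payload": {
  "motion": [
    [[0.1,0.005,0.03],[0,0,0],5],
    [[0.2,0.005,0.035],[0,0,0],5],
    [[0.3,0.004,0.04],[0,0,0],5],
    [[0.38,0.003,0.043],[0,0,0],5],
    [[0.45,0.003,0.045],[0,0,0],5],
    [[0.5,0.002,0.047],[0,0,0],5],
    [[0.55,0.002,0.05],[0,0,0],5],
    [[0.6,0.002,0.052],[0,0,0],5],
    [[0.6,0.002,0.052],[0,0,0],5]
  ]
}}

```text
time_s: 32.28
eef_pos: [0.5942, -0.3559, 0.0315]
eef_rot: [-0.019, 0.391, 0.92, 0.008]
wrist_force: [0.3, 0.0, -0.0]
opening: 0.189
```

```bash
cat > s.py <<'E'
from h import *
st(); o=monitor.get_obs(); D=pose()[1]; off=D.apply([-.0011,-.0002,.0052]); h=pose()[0]+off
print('head',wf(h),'Ffix',R.from_euler('z',-F[2]).apply(o['wrist_force']).round(1),'Tfix',R.from_euler('z',-F[2]).apply(o['torque']).round(2))
E
python3 s.py
```

```text
t 32.27 tcp [ 0.5942 -0.3559  0.0315] fix [ 1.000e-01 -2.248e+02  3.150e+01] yaw 133.93 z [-0.029  0.031 -0.999] F [ 0.3  0.  -0. ] op 0.189
head [-1.000e-01 -2.257e+02  2.630e+01] Ffix [ 0.2 -0.2 -0. ] Tfix [-0.03 -0.02  0.  ]
```

```bash
cat >> s.py <<'E'
import sys
plan([(fw((0,float(y),28))-off,D) for y in sys.argv[1:]])
E
python3 s.py -224 -200 -170 -140
```

```text
t 32.27 tcp [ 0.5942 -0.3559  0.0315] fix [ 1.000e-01 -2.248e+02  3.150e+01] yaw 133.93 z [-0.029  0.031 -0.999] F [ 0.3  0.  -0. ] op 0.189
head [-1.000e-01 -2.257e+02  2.630e+01] Ffix [ 0.2 -0.2 -0. ] Tfix [-0.03 -0.02  0.  ]
shift [0.03, 0.001, -0.027] turn [0.0, 0.0, 0.0]
shift [0.429, -0.002, -0.01] turn [0.0, 0.0, 0.0]
shift [0.929, -0.005, 0.011] turn [0.0, 0.0, 0.0]
shift [1.428, -0.009, 0.032] turn [0.0, 0.0, 0.0]
```

>>> {"api": "move_arm", "payload": {
  "motion": [
    [[0.03,0,-0.027],[0,0,0],5],
    [[0.1,0,-0.025],[0,0,0],5],
    [[0.2,0,-0.02],[0,0,0],5],
    [[0.3,0,-0.015],[0,0,0],5],
    [[0.4,0,-0.01],[0,0,0],5],
    [[0.5,-0.002,-0.007],[0,0,0],5],
    [[0.6,-0.003,-0.003],[0,0,0],5],
    [[0.7,-0.004,0.0],[0,0,0],5],
    [[0.75,-0.004,0.002],[0,0,0],5],
    [[0.75,-0.004,0.002],[0,0,0],5]
  ]
}}

```text
time_s: 33.52
eef_pos: [0.5628, -0.3235, 0.0333]
eef_rot: [-0.019, 0.391, 0.92, 0.008]
wrist_force: [-1.1, 0.2, -2.2]
opening: 0.189
```

```bash
python3 s.py -180 -160 -140 -120
python3 - <<'E'
from h import *
for n in('wrist',):
    im=viewer.camera(n); cv2.imwrite(f'pics/{n}10.png',im); c=viewer.calibration(n); print(proj(c,[fw((0,-70,28)),fw((0,-10,47))]).round())
E
```

```text
t 33.52 tcp [ 0.5628 -0.3235  0.0333] fix [   0.2 -179.7   33.3] yaw 133.94 z [-0.029  0.031 -0.999] F [-1.1  0.2 -2.2] op 0.189
head [   0.  -180.6   28.1] Ffix [-0.7  0.9 -2.2] Tfix [-0.07 -0.02 -0.  ]
shift [0.01, -0.001, 0.002] turn [0.0, 0.0, 0.0]
shift [0.343, -0.003, 0.016] turn [0.0, 0.0, 0.0]
shift [0.676, -0.005, 0.03] turn [0.0, 0.0, 0.0]
shift [1.009, -0.007, 0.044] turn [0.0, 0.0, 0.0]
[[ 316.   12.]
 [ 314. -285.]]
```

View pics/wrist10.png

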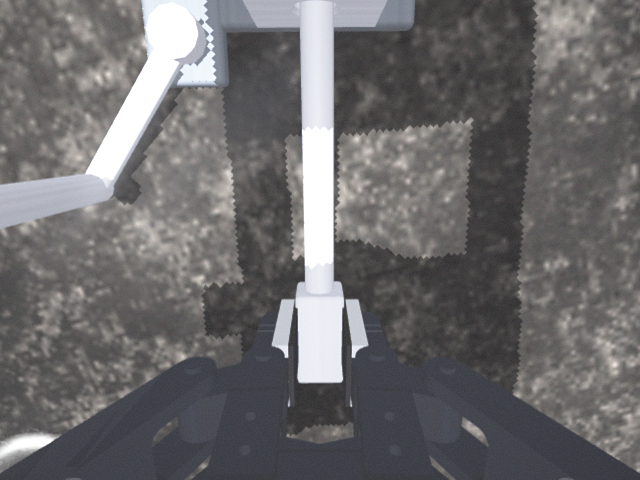

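>>> {"api": "move_arm", "payload": {
  "motion": [
    [[0.1,0,0.006],[0,0,0],5],
    [[0.2,-0.002,0.01],[0,0,0],5],
    [[0.3,-0.003,0.014],[0,0,0],5],
    [[0.4,-0.003,0.018],[0,0,0],5],
    [[0.5,-0.004,0.022],[0,0,0],5],
    [[0.6,-0.005,0.027],[0,0,0],5],
    [[0.7,-0.005,0.031],[0,0,0],5],
    [[0.7,-0.005,0.031],[0,0,0],5]
  ]
}}

```text
time_s: 34.58
eef_pos: [0.5331, -0.2932, 0.0331]
eef_rot: [-0.02, 0.391, 0.92, 0.008]
wrist_force: [-0.5, -0.3, -1.6]
opening: 0.192
```

```bash
python3 s.py -135 -110 -95 -88
```

```text
t 34.58 tcp [ 0.5331 -0.2932  0.0331] fix [   0.2 -137.3   33.1] yaw 133.94 z [-0.03   0.031 -0.999] F [-0.5 -0.3 -1.6] op 0.192
head [   0.  -138.2   27.9] Ffix [-0.6  0.2 -1.6] Tfix [-0.13 -0.02  0.02]
shift [0.053, -0.001, 0.001] turn [0.0, 0.0, 0.0]
shift [0.47, -0.003, 0.018] turn [0.0, 0.0, 0.0]
shift [0.719, -0.005, 0.029] turn [0.0, 0.0, 0.0]
shift [0.836, -0.006, 0.034] turn [0.0, 0.0, 0.0]
```

>>> {"api": "move_arm", "payload": {
  "motion": [
    [[0.12,0,0.003],[0,0,0],5],
    [[0.24,-0.002,0.008],[0,0,0],5],
    [[0.36,-0.003,0.013],[0,0,0],5],
    [[0.48,-0.003,0.018],[0,0,0],5],
    [[0.58,-0.004,0.022],[0,0,0],5],
    [[0.66,-0.005,0.026],[0,0,0],5],
    [[0.72,-0.005,0.029],[0,0,0],5],
    [[0.72,-0.005,0.029],[0,0,0],5]
  ]
}}

```text
time_s: 35.58
eef_pos: [0.5031, -0.2625, 0.0333]
eef_rot: [-0.02, 0.391, 0.92, 0.008]
wrist_force: [0.2, 0.9, -2.5]
opening: 0.188
```

```bash
python3 s.py -90 -88 -86 -84
```

```text
t 35.58 tcp [ 0.5031 -0.2625  0.0333] fix [  0.2 -94.4  33.3] yaw 133.94 z [-0.029  0.031 -0.999] F [ 0.2  0.9 -2.5] op 0.188
head [  0.  -95.3  28. ] Ffix [ 0.8  0.5 -2.5] Tfix [-0.12  0.02  0.01]
shift [0.088, -0.001, 0.004] turn [0.0, 0.0, 0.0]
shift [0.121, -0.001, 0.006] turn [0.0, 0.0, 0.0]
shift [0.154, -0.001, 0.007] turn [0.0, 0.0, 0.0]
shift [0.188, -0.001, 0.009] turn [0.0, 0.0, 0.0]
```

>>> {"api": "move_arm", "payload": {
  "motion": [
    [[0.04,0,0.002],[0,0,0],5],
    [[0.08,0,0.004],[0,0,0],5],
    [[0.11,0,0.006],[0,0,0],5],
    [[0.13,0,0.006],[0,0,0],5],
    [[0.15,0,0.007],[0,0,0],5],
    [[0.17,0,0.008],[0,0,0],5],
    [[0.17,0,0.008],[0,0,0],5],
    [[0.17,0,0.008],[0,0,0],5]
  ]
}}

```text
time_s: 36.58
eef_pos: [0.4962, -0.2553, 0.0332]
eef_rot: [-0.019, 0.391, 0.92, 0.008]
wrist_force: [0.6, 0.1, -1.1]
opening: 0.19
```

```bash
python3 s.py -90 -88 -86 -84
```

```text
t 36.58 tcp [ 0.4962 -0.2553  0.0332] fix [  0.2 -84.4  33.2] yaw 133.93 z [-0.029  0.031 -0.999] F [ 0.6  0.1 -1.1] op 0.19
head [  0.  -85.3  28. ] Ffix [ 0.5 -0.4 -1.1] Tfix [-0.12  0.03  0.  ]
shift [-0.078, -0.0, -0.004] turn [0.0, 0.0, 0.0]
shift [-0.045, -0.0, -0.002] turn [0.0, 0.0, 0.0]
shift [-0.012, -0.001, -0.001] turn [0.0, 0.0, 0.0]
shift [0.022, -0.001, 0.001] turn [0.0, 0.0, 0.0]
```

>>> {"api": "move_arm", "payload": {
  "motion": [
    [[0.015,0,0.001],[0,0,0],5],
    [[0.03,0,0.001],[0,0,0],5],
    [[0.04,0,0.001],[0,0,0],5],
    [[0.04,0,0.001],[0,0,0],5]
  ]
}}

```text
time_s: 37.08
eef_pos: [0.4955, -0.2547, 0.0337]
eef_rot: [-0.018, 0.391, 0.92, 0.008]
wrist_force: [4.6, -3.6, -5.0]
opening: 0.192
```

```bash
python3 s.py -88
python3 - <<'E'
from h import *
im=viewer.camera('wrist'); cv2.imwrite('pics/wrist11.png',im); c=viewer.calibration('wrist')
cv2.imwrite('pics/w11c.png',cv2.resize(im[130:400,200:440],(533,600)))
print(proj(c,[fw((9,-70,37)),fw((9,-106,37)),fw((-22,-70,44)),fw((22,-70,44)),fw((0,-10,47)),fw((0,18,47)),fw((0,46,47))]).round())
E
```

```text
t 37.08 tcp [ 0.4955 -0.2547  0.0337] fix [  0.3 -83.5  33.7] yaw 133.92 z [-0.027  0.028 -0.999] F [ 4.6 -3.6 -5. ] op 0.192
head [  0.1 -84.4  28.5] Ffix [ 0.7 -5.8 -5. ] Tfix [-1.07  0.01 -0.06]
shift [-0.06, -0.001, 0.006] turn [0.0, 0.0, 0.0]
[[343. 296.]
 [342. 381.]
 [256. 304.]
 [381. 303.]
 [317. 125.]
 [316.  24.]
 [315. -91.]]
```

View pics/wrist11.png

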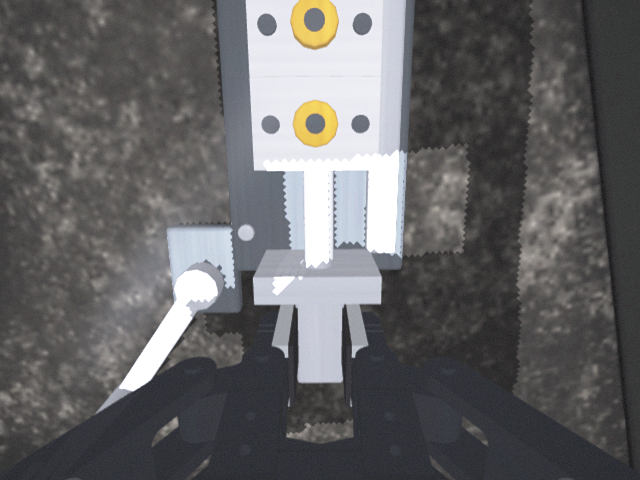

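>>> {"api": "move_arm", "payload": {
  "motion": [
    [[0.01,0,0],[0,0,0],5],
    [[0,0,0],[0,0,0],5],
    [[-0.01,0,0],[0,0,0],45],
    [[-0.01,0,0],[0,0,0],45],
    [[-0.01,0,0],[0,0,0],45],
    [[-0.02,0,-0.7],[0,0,0],45],
    [[-0.05,0,-1.5],[0,0,0],45],
    [[-0.05,0,-2.0],[0,0,0],45],
    [[-0.05,0,-2.0],[0,0,0],45],
    [[-0.05,0,-2.0],[0,0,0],45]
  ]
}}

```text
time_s: 38.38
eef_pos: [0.4995, -0.259, 0.1521]
eef_rot: [-0.02, 0.391, 0.92, 0.009]
wrist_force: [0.8, 0.9, -0.4]
opening: 0.451
```

Run:
```python
from h import *
st()
im=viewer.camera('wrist'); cv2.imwrite('pics/wrist12.png',im); c=viewer.calibration('wrist')
for k in('keeper_post','rod_head'):
    print(k,[(round(x['score'],2),[round(x['centre'][0]*640),round(x['centre'][1]*480)]) for x in spotter.search_frame('wrist',k)][:2])
print(proj(c,[fw((9,-106,36)),fw((-9,-106,36)),fw((0,-10,47)),fw((0,18,47)),fw((0,46,47))]).round().tolist())
for k in(1.3,1.4,1.5,1.6):
  a=np.arctan2(-45,50)-k; q=(-50+67*np.cos(a),-74+67*np.sin(a)); print(k,q,proj(c,[fw((*q,72))]),proj(c,[fw((*q,15))]))
g=cv2.cvtColor(im,cv2.COLOR_BGR2GRAY)
print('col through head',g[150:420:6,318])
o=spotter.outline_of('wrist','keeper_post')
for x in o[:1]:
    ys,xs=np.where(x['region']); print(x['score'],xs.min(),xs.max(),ys.min(),ys.max(), [(int(xs[ys==y].min()),int(xs[ys==y].max()),y) for y in range(ys.min(),ys.max(),12)])
```

```text
t 38.38 tcp [ 0.4995 -0.259   0.1521] fix [ 1.000e-01 -8.940e+01  1.521e+02] yaw 133.93 z [-0.03   0.032 -0.999] F [ 0.8  0.9 -0.4] op 0.451
keeper_post [(0.77, [216, 269])]
rod_head []
[[333.0, 273.0], [306.0, 273.0], [318.0, 125.0], [318.0, 74.0], [318.0, 20.0]]
1.3 (np.float64(-79.86566067419503), np.float64(-133.97534753958362)) [[189.07285111 335.96103673]] [[213.38730177 300.22662683]]
1.4 (np.float64(-85.70400062906174), np.float64(-130.69412967036322)) [[179.01315188 331.10823904]] [[205.27418515 296.18420877]]
1.5 (np.float64(-91.18559801181638), np.float64(-126.84644279806416)) [[169.37791932 325.36257202]] [[197.5302322  291.40423154]]
1.6 (np.float64(-96.25568251338557), np.float64(-122.47073173803834)) [[160.25235235 318.76124124]] [[190.22588302 285.92086744]]
col through head [234 235 236 235 235 235 237 236 236 200 245 243 240 112 116 116 115 115
 114 114 109  23  27  27  33  33  28  38  27  25  24  47  45  48  61  39
  49  54  33  39  36  40  34  35  32]
0.85 163 261 207 334 [(248, 250, 207), (235, 261, 219), (233, 256, 231), (224, 241, 243), (216, 233, 255), (209, 225, 267), (201, 216, 279), (190, 210, 291), (180, 202, 303), (169, 193, 315), (163, 184, 327)]
```

```bash
cat > k.py <<'E'
from h import *
import sys
st(); D=down(np.degrees(F[2])+90)
def post(k,z): a=np.arctan2(-45,50)-k; return fw((-50+67*np.cos(a),-74+67*np.sin(a),z))
k0=float(sys.argv[1]); 
plan([(post(k0,140),D),(post(k0,60),D)]+[(post(k,60),D) for k in(1.3,1.1,.9,.7,.5,.35,.2,.05,-.05)])
E
python3 k.py 1.46
```

```text
t 38.58 tcp [ 0.4994 -0.2589  0.1515] fix [ 1.000e-01 -8.920e+01  1.515e+02] yaw 133.93 z [-0.031  0.032 -0.999] F [-0.4 -0.6  0.4] op 0.448
shift [-0.672, -1.481, 0.163] turn [0.001, -0.321, -0.048]
shift [-0.732, -1.481, 1.495] turn [0.001, -0.321, -0.048]
shift [-0.823, -1.327, 1.49] turn [0.001, -0.321, -0.048]
shift [-0.9, -1.118, 1.487] turn [0.001, -0.321, -0.048]
shift [-0.935, -0.898, 1.485] turn [0.001, -0.321, -0.048]
shift [-0.925, -0.675, 1.486] turn [0.001, -0.321, -0.048]
shift [-0.871, -0.459, 1.488] turn [0.001, -0.321, -0.048]
shift [-0.803, -0.306, 1.491] turn [0.001, -0.321, -0.048]
shift [-0.712, -0.165, 1.495] turn [0.001, -0.321, -0.048]
shift [-0.602, -0.039, 1.5] turn [0.001, -0.321, -0.048]
shift [-0.519, 0.035, 1.504] turn [0.001, -0.321, -0.048]
```

>>> {"api": "move_arm", "payload": {
  "motion": [
    [[-0.3,-0.7,0.1],[0,-0.15,-0.02],40],
    [[-0.67,-1.48,0.16],[0,-0.32,-0.048],40],
    [[-0.67,-1.48,0.16],[0,-0.32,-0.048],40],
    [[-0.67,-1.48,0.16],[0,-0.32,-0.048],40],
    [[-0.7,-1.48,0.8],[0,-0.32,-0.048],40],
    [[-0.73,-1.48,1.5],[0,-0.32,-0.048],40],
    [[-0.73,-1.48,1.5],[0,-0.32,-0.048],40],
    [[-0.73,-1.48,1.5],[0,-0.32,-0.048],26],
    [[-0.73,-1.48,1.5],[0,-0.32,-0.048],26],
    [[-0.73,-1.48,1.5],[0,-0.32,-0.048],26]
  ]
}}

```text
time_s: 39.83
eef_pos: [0.4648, -0.3506, 0.0629]
eef_rot: [0.003, 0.388, 0.922, -0.001]
wrist_force: [0.6, -0.0, 0.4]
opening: 0.263
```

```bash
python3 k.py 1.46
```

```text
t 39.83 tcp [ 0.4648 -0.3506  0.0629] fix [ -88.8 -130.7   62.9] yaw 134.32 z [ 0.004 -0.004 -1.   ] F [ 0.6 -0.   0.4] op 0.263
shift [0.03, -0.003, -1.285] turn [0.002, 0.038, 0.001]
shift [0.037, -0.004, 0.049] turn [0.002, 0.038, 0.001]
shift [-0.055, 0.149, 0.049] turn [0.002, 0.038, 0.001]
shift [-0.134, 0.358, 0.05] turn [0.002, 0.038, 0.001]
shift [-0.17, 0.578, 0.05] turn [0.002, 0.038, 0.001]
shift [-0.161, 0.8, 0.05] turn [0.002, 0.038, 0.001]
shift [-0.109, 1.017, 0.05] turn [0.002, 0.038, 0.001]
shift [-0.042, 1.17, 0.049] turn [0.002, 0.038, 0.001]
shift [0.048, 1.312, 0.049] turn [0.002, 0.038, 0.001]
shift [0.157, 1.439, 0.048] turn [0.002, 0.038, 0.001]
shift [0.24, 1.513, 0.048] turn [0.002, 0.038, 0.001]
```

>>> {"api": "move_arm", "payload": {
  "motion": [
    [[-0.05,0.15,0.03],[0,0,0],26],
    [[-0.13,0.36,0.04],[0,0,0],26],
    [[-0.17,0.58,0.04],[0,0,0],26],
    [[-0.16,0.8,0.04],[0,0,0],26],
    [[-0.11,1.02,0.04],[0,0,0],26],
    [[-0.04,1.17,0.04],[0,0,0],26],
    [[0.05,1.31,0.04],[0,0,0],26],
    [[0.15,1.44,0.04],[0,0,0],26],
    [[0.15,1.44,0.04],[0,0,0],26]
  ]
}}

```text
time_s: 40.95
eef_pos: [0.5194, -0.2821, 0.0588]
eef_rot: [0.001, 0.388, 0.922, -0.0]
wrist_force: [0.6, -0.0, 0.2]
opening: 0.259
```

```bash
python3 s.py
python3 - <<'E'
from h import *
im=viewer.camera('wrist'); cv2.imwrite('pics/wrist13.png',im)
o=spotter.outline_of('wrist','keeper_post')
c=viewer.calibration('wrist')
for k in(0,.1,.2): a=np.arctan2(-45,50)-k; q=(-50+67*np.cos(a),-74+67*np.sin(a)); print(k,np.round(q,1),proj(c,[fw((*q,72)),fw((*q,15))]).round().tolist())
for x in o[:1]:
    ys,xs=np.where(x['region']); print(x['score'],[(int(xs[ys==y].min()),int(xs[ys==y].max()),y) for y in range(ys.min(),ys.max(),12)])
E
```

```text
t 40.95 tcp [ 0.5194 -0.2821  0.0588] fix [  -1.8 -119.8   58.8] yaw 134.36 z [ 0.002 -0.001 -1.   ] F [ 0.6 -0.   0.2] op 0.259
head [  -2.  -120.9   53.6] Ffix [ 0.4 -0.4  0.2] Tfix [-0.01 -0.    0.05]
0 [  -0.2 -118.8] [[326.0, 339.0], [324.0, 279.0]]
0.1 [  -4.9 -123.6] [[312.0, 351.0], [314.0, 288.0]]
0.2 [ -10.1 -127.8] [[298.0, 361.0], [304.0, 296.0]]
0.85 [(209, 220, 168), (193, 232, 180), (191, 234, 192), (197, 244, 204), (226, 256, 216), (237, 267, 228), (249, 278, 240), (260, 289, 252), (272, 299, 264), (284, 313, 276), (296, 322, 288), (298, 322, 300), (296, 323, 312), (294, 323, 324), (293, 323, 336), (292, 323, 348), (293, 322, 360)]
```

>>> {"api": "move_arm", "payload": {
  "motion": [
    [[0.03,0.05,0],[0,0,0],26],
    [[0.05,0.09,0],[0,0,0],26],
    [[0.07,0.12,0],[0,0,0],26],
    [[0.07,0.15,0],[0,0,0],26],
    [[0.07,0.15,0],[0,0,0],26],
    [[0.07,0.15,0],[0,0,0],26]
  ]
}}

```text
time_s: 41.8
eef_pos: [0.5215, -0.2744, 0.0586]
eef_rot: [-0.0, 0.388, 0.922, -0.001]
wrist_force: [-6.6, -4.0, 1.9]
opening: 0.258
```

```bash
python3 s.py
python3 - <<'E'
from h import *
im=viewer.camera('wrist'); cv2.imwrite('pics/wrist14.png',im)
o=spotter.outline_of('wrist','keeper_post')
c=viewer.calibration('wrist')
for k in(0,.1,.2): a=np.arctan2(-45,50)-k; q=(-50+67*np.cos(a),-74+67*np.sin(a)); print(k,np.round(q,1),proj(c,[fw((*q,72)),fw((*q,15))]).round().tolist())
for x in o[:1]:
    ys,xs=np.where(x['region']); print(x['score'],[(int(xs[ys==y].min()),int(xs[ys==y].max()),y) for y in range(ys.min(),ys.max(),12)])
E
```

```text
t 41.8 tcp [ 0.5215 -0.2744  0.0586] fix [   5.1 -115.8   58.6] yaw 134.31 z [-0.001 -0.002 -1.   ] F [-6.6 -4.   1.9] op 0.258
head [   4.8 -116.9   53.4] Ffix [-7.5  1.8  1.9] Tfix [ 0.44  1.34 -0.05]
0 [  -0.2 -118.8] [[305.0, 351.0], [309.0, 288.0]]
0.1 [  -4.9 -123.6] [[292.0, 363.0], [300.0, 297.0]]
0.2 [ -10.1 -127.8] [[278.0, 373.0], [289.0, 305.0]]
0.59 [(194, 205, 177), (178, 219, 189), (176, 223, 201), (182, 238, 213), (217, 253, 225), (230, 266, 237), (246, 281, 249), (261, 283, 261), (276, 283, 273), (289, 320, 285), (295, 320, 297), (294, 320, 309), (292, 321, 321), (291, 320, 333), (289, 320, 345), (290, 319, 357)]
```

>>> {"api": "move_arm", "payload": {
  "motion": [
    [[0.05,0.1,0],[0,0,0],30],
    [[0.03,0.06,0],[0,0,0],40],
    [[0.03,0.06,0],[0,0,0],40],
    [[0.03,0.06,0],[0,0,0],40],
    [[0.03,0.06,-0.8],[0,0,0],40],
    [[0.03,0.06,-1.6],[0,0,0],40],
    [[0.03,0.06,-2.4],[0,0,0],40],
    [[0.03,0.06,-2.4],[0,0,0],40],
    [[0.03,0.06,-2.4],[0,0,0],40]
  ]
}}

```text
time_s: 43.02
eef_pos: [0.5239, -0.2692, 0.2025]
eef_rot: [0.001, 0.388, 0.922, -0.0]
wrist_force: [0.2, 0.9, -0.5]
opening: 0.396
```

Run:
```python
from h import *
st()
im=viewer.camera('wrist'); cv2.imwrite('pics/wrist15.png',im); c=viewer.calibration('wrist')
for P in((0,46,47),(0,18,47),(0,-10,47),(9,-106,36),(-9,-106,36),(0,-119,72),(0,78,28)):
    cv2.drawMarker(im,tuple(int(v) for v in proj(c,[fw(P)])[0]),(0,0,255),1,8)
cv2.imwrite('pics/w15m.png',im)
```

```text
t 43.02 tcp [ 0.5239 -0.2692  0.2025] fix [  10.4 -113.8  202.5] yaw 134.34 z [ 0.002 -0.001 -1.   ] F [ 0.2  0.9 -0.5] op 0.396
```

View pics/w15m.png

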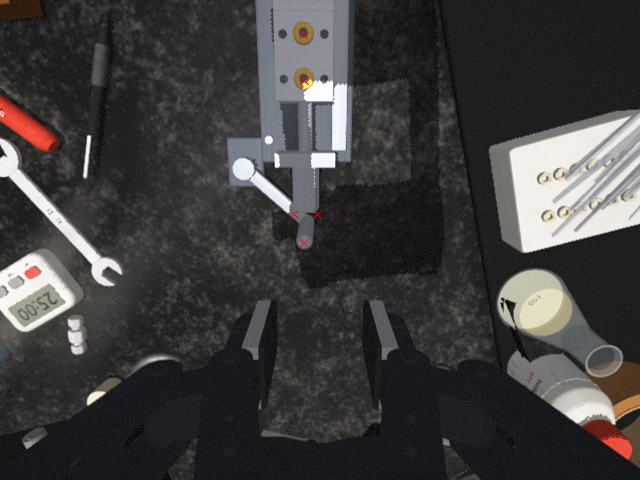

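```bash
python3 -c "
from h import *
print(workorder.hand_in()); st()"
```

```text
the job is handed in; nothing more can be done
None
the job is handed in; nothing more can be done
```

The manifold is built and handed in at about 43 s of the 208 s allowed. I swung the keeper out and packed three white blocks against the fence and end stop; no fourth was in the scene. Then I threaded the tie rod until its head touched the ear, and swung the keeper shut behind it.

**Last checks**
- **Blocks:** just before threading, the wrist camera put the ports at y = 46.3, 17.9 and -10.3 mm, with x within 0.3 mm of home. In the final picture the two nearer blocks were still in place. The far block was out of view.
- **Rod:** it stopped against the ear with about 6 N. After release, the rear edge of the head sat within about 1 to 2 pixels of its home position.
- **Keeper:** it met its stop with about 7.5 N, and the post stands where it should when shut.
- **Beaker:** it was upright when last seen, before I threaded the rod, and I did not work near it after that. The gripper was raised clear of everything at hand-in.

**What disagreed**
- **Fixture angle:** it measured about 44.3 degrees in the robot's frame, not the stated 17 to 29 degrees. Both cameras and the contacts agreed on this, so I used the measured value.
- **Camera offset:** the top camera read about 3 mm off from the wrist camera. Contact with the fence and end stop supported the wrist reading.
- **Rod dip:** it could not be measured reliably from the wrist image. I used 2.4 degrees from the geometry, and the rod went in without jamming.

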